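# Load the coaster die and wedge it home in the press bed

## Task

We are setting up the bench press to emboss little wooden coasters. Lift the dosing cup out of the press bed and stand it upright on the bamboo mat, and lay every round and square wooden blank flat on the bottom of a die cavity of its own shape, one to a cavity, while the die is still drawn out. Then push the loaded die along its dovetail way until it wedges tight, and leave the other things on the bench where they are.

Things in the scene. Friction and masses are not known exactly. Their poses are not given: they have to be found in the camera images.
- bed: Low fixed press bed: grey floor plate 190 (x) x 285 (y) mm, its top 10 mm above the bench, with two aluminium dovetail rails up to 10 mm high on it that converge towards +y by 5 degrees each side, and a 34 mm high end block across the +y end (inner face at y = 134 mm). Origin: on the bench under the middle of the way. The die travels along +y, from the wide to the narrow end.
- bed_home (a point): Point on top of the bed's floor plate, on the way's centre line, where the die's origin lies when its foot just wedges between the rails (a firm push of 15 to 25 N leaves it within about 4 mm of here; if it catches short of that against a rail, a second push takes it on). Axes as the bed's.
- die: Steel die, 700 g, loose on the bed's floor: plate 140 (x) x 170 (y) mm, its flat top 28 mm above the origin, on a 12 mm high tapered dovetail foot. Six blind cavities in two rows along y, at x = -37 and +37 mm. Origin: centre of the foot's underside; +y is the nose, the way it is pushed. It starts 75 to 97 mm short of home; 3 to 10 N slide it; drawn out it has up to 8 mm of side play.
- die_bar (a point): Middle of the upright black grip bar at the die's -y end: 70 mm (x) x 14 mm (y) x 36 mm high, from 13 to 49 mm above the die's origin; its centre is 100 mm behind the origin, its back face 107 mm. Axes as the die's.
- die_r0 (a point): Centre of the floor of a round cavity of the die, 49 mm in diameter, 5 mm deep with a small chamfer; moves with the die, axes as the die's.
- die_r1 (a point): Centre of the floor of a round cavity of the die, 49 mm in diameter, 5 mm deep with a small chamfer; moves with the die, axes as the die's.
- die_r2 (a point): Centre of the floor of a round cavity of the die, 49 mm in diameter, 5 mm deep with a small chamfer; moves with the die, axes as the die's.
- die_s0 (a point): Centre of the floor of a square cavity of the die, 45 x 45 mm, sides along the die's x and y, 5 mm deep with a small chamfer; moves with the die, axes as the die's.
- die_s1 (a point): Centre of the floor of a square cavity of the die, 45 x 45 mm, sides along the die's x and y, 5 mm deep with a small chamfer; moves with the die, axes as the die's.
- die_s2 (a point): Centre of the floor of a square cavity of the die, 45 x 45 mm, sides along the die's x and y, 5 mm deep with a small chamfer; moves with the die, axes as the die's.
- round0: Plain pale wooden round blank, a disc 46 mm in diameter and 10 mm thick, 16 g, lying flat on the bench (may be absent). Origin: centre of its underside, z up through its thickness. It stands 5 mm proud of the die when seated.
- round1: Plain pale wooden round blank, a disc 46 mm in diameter and 10 mm thick, 16 g, lying flat on the bench (may be absent). Origin: centre of its underside, z up through its thickness. It stands 5 mm proud of the die when seated.
- round2: Plain pale wooden round blank, a disc 46 mm in diameter and 10 mm thick, 16 g, lying flat on the bench (may be absent). Origin: centre of its underside, z up through its thickness. It stands 5 mm proud of the die when seated.
- square0: Plain pale wooden square blank, 42 x 42 mm and 10 mm thick, 16 g, lying flat on the bench (may be absent). Origin: centre of its underside, x and y along its sides. It stands 5 mm proud of the die when seated.
- square1: Plain pale wooden square blank, 42 x 42 mm and 10 mm thick, 16 g, lying flat on the bench (may be absent). Origin: centre of its underside, x and y along its sides. It stands 5 mm proud of the die when seated.
- square2: Plain pale wooden square blank, 42 x 42 mm and 10 mm thick, 16 g, lying flat on the bench (may be absent). Origin: centre of its underside, x and y along its sides. It stands 5 mm proud of the die when seated.
- cup: Small aluminium dosing cup, open on top, 55 mm tall, 44 mm across at the rim and narrower at the foot, 70 g, standing in the empty part of the press bed ahead of the die. Origin: centre of its underside.
- mat: Bamboo tamping mat, 130 x 130 x 6 mm, fixed on the bench. Origin: centre of its underside, x and y along its sides.
- pitcher: Chrome milk pitcher, 95 mm tall; a bystander, not to be moved. Origin: on its underside, in the centre.
- holder: Red silicone tamper holder, a stepped disc 76 mm across and 36 mm tall; a bystander, not to be moved. Origin: on its underside, in the centre.
- jar: Closed glass jar, 75 mm tall, 60 mm across; a bystander, not to be moved. Origin: on its underside, in the centre.
- spoon: Spoon lying flat, about 200 mm long; a bystander, not to be moved. Origin: on its underside near its middle.
- tin: White closed tin, 75 x 55 x 45 mm; a bystander, not to be moved. Origin: on its underside, in the centre.
- can: Steel can, 85 mm tall, 66 mm across; a bystander, not to be moved. Origin: on its underside, in the centre.
Mind the look-alikes: they are no part of the job. What is shaped like the square2 but blue is not meant.

How it is judged:
On the way, in this order (a step that is already met when the one before it is completed fails the run):
1. cup upright on the mat and every blank seated in a cavity of its shape, the die still drawn out ((distance between round0 and die_r0 below 0.004 m or distance between round0 and die_r1 below 0.004 m or distance between round0 and die_r2 below 0.004 m) and angle between each of round0, round1, round2, square0, square1, square2's own z axis and vertical below 0.08 rad and (distance between round1 and die_r0 below 0.004 m or distance between round1 and die_r1 below 0.004 m or distance between round1 and die_r2 below 0.004 m) and (distance between round2 and die_r0 below 0.004 m or distance between round2 and die_r1 below 0.004 m or distance between round2 and die_r2 below 0.004 m) and (distance between square0 and die_s0 below 0.004 m or distance between square0 and die_s1 below 0.004 m or distance between square0 and die_s2 below 0.004 m) and (distance between square1 and die_s0 below 0.004 m or distance between square1 and die_s1 below 0.004 m or distance between square1 and die_s2 below 0.004 m) and (distance between square2 and die_s0 below 0.004 m or distance between square2 and die_s1 below 0.004 m or distance between square2 and die_s2 below 0.004 m) and angle between cup's own z axis and vertical below 0.1 rad and x of cup in the frame of mat between -0.055 and 0.055 m and y of cup in the frame of mat between -0.055 and 0.055 m and z of cup in the frame of mat between 0.003 and 0.01 m and y of die in the frame of bed_home below -0.03 m), for 0.2 s.
2. the loaded die pushed home along its way until it wedges (y of die in the frame of bed_home between -0.006 and 0.01 m and angle between the y axis of die and the y axis of bed, either way round below 0.04 rad and distance between die and bed_home below 0.011 m), for 0.2 s.
At the end, for the whole second after the job is handed in: Each blank present lies flat in a cavity of its shape, its underside within 4 mm of the cavity floor's centre; the cup is upright on the mat, its centre 10 mm or more inside the edges; the die is wedged, from 6 mm short of to 10 mm past home, square to the way; all at rest (all of step 2 and (distance between round0 and die_r0 below 0.004 m or distance between round0 and die_r1 below 0.004 m or distance between round0 and die_r2 below 0.004 m) and angle between each of round0, round1, round2, square0, square1, square2's own z axis and vertical below 0.08 rad and (distance between round1 and die_r0 below 0.004 m or distance between round1 and die_r1 below 0.004 m or distance between round1 and die_r2 below 0.004 m) and (distance between round2 and die_r0 below 0.004 m or distance between round2 and die_r1 below 0.004 m or distance between round2 and die_r2 below 0.004 m) and (distance between square0 and die_s0 below 0.004 m or distance between square0 and die_s1 below 0.004 m or distance between square0 and die_s2 below 0.004 m) and (distance between square1 and die_s0 below 0.004 m or distance between square1 and die_s1 below 0.004 m or distance between square1 and die_s2 below 0.004 m) and (distance between square2 and die_s0 below 0.004 m or distance between square2 and die_s1 below 0.004 m or distance between square2 and die_s2 below 0.004 m) and angle between cup's own z axis and vertical below 0.1 rad and x of cup in the frame of mat between -0.055 and 0.055 m and y of cup in the frame of mat between -0.055 and 0.055 m and z of cup in the frame of mat between 0.003 and 0.01 m and linear speed of die below 0.01 m/s and linear speed of cup below 0.02 m/s); the robot touches nothing.
It fails at once if a bystander is moved more than 4 cm (distance of any of pitcher, holder, jar, spoon, tin, can from where it was at the start of the episode above 0.04 m).
Of round0, round1, round2, square0, square1, square2 only 4 to 6 are there at a start; the rules pass over those that are not, and their reading is None.
At some moment in a run one of round0, round1, round2, square0, square1, square2 may be knocked a few centimetres aside while the robot is not near it.
Once in a run the grip may slacken for a moment while it holds something.
It also fails if it takes over 210 s, if anything falls off the work surface, if the arm or the gripper's body presses on something with over 40 N, if the wrist force passes 120 N, or if a joint passes its speed limit or range.

## Robot

A 6-joint arm with a two-finger parallel gripper is mounted at the origin on the work surface. World frame = base frame: x ahead of the robot, y to its left, z up, the work surface at z = 0. Lengths are in m, angles in rad, forces in N, time in s.
With the tool pointing down it reaches from about 0.375 to 0.9 m from the base axis. Payload 3.1 kg.
Tool frame: the origin (TCP) lies at the very end of the fingers, on their centre line; the grasp point (between the pads) lies 19 mm behind it (manip.pinch_z is the distance from the TCP to the grasp point, in m); z points along the fingers, y is the line along which they close (so a half turn about z gives the same grasp; the last joint's range is limited). The gripper opens to 85 mm and grips with 20 to 120 N. Pads are 22 mm wide; open, the fingers measure 114 mm over their backs; the gripper's body (76 mm by 85 mm) begins 54 mm behind the grasp point. The pads swing forward as they close: fully open they stand 13 mm farther back than shut.
Start: joints at [-0.178, 0.527, 1.433, -0, 1.181, -0.178], TCP at [0.625, 0, 0.231] pointing down, gripper open.
Joint ranges: [-3.08, 3.08], [-0.75, 2.2], [0.22, 2.44], [-1.43, 4.57], [0, 2.65], [-2.85, 2.85]. Speed limits (rad/s): [2.79, 2.79, 3.14, 3.14, 3.14, 3.14].

## Interface

Orientations are given as a unit quaternion [x, y, z, w].
In Python, from station import manip gives the robot as it stands.
- The arm moves only by the tool servo_tool, never from a script. Its argument "commands" is one flat list of numbers, 7 for each row, row after row: the shift along the tool's x, y, z each as a share of 500 mm, from -1 to 1, then the turn, a rotation vector about the tool's x, y, z each as a share of 360 degrees, from -1 to 1, then the opening, from -1 (shut) to 1 (fully open). In form: [dx, dy, dz, rx, ry, rz, claw, dx, dy, dz, rx, ry, rz, claw, ...]. A call has 1 to 12 rows; each row shifts and turns the commanded pose from where the row before left it, along the tool's axes as they then stand; what a row does not reach is not made up. A row lasts 1/12 s, in which the tool goes at most 41.7 mm and 7.16 degrees, less where a joint would pass 70% of its speed; a pose out of reach is approached as far as the arm can. A call with a number of a shift or a turn outside -1 to 1 is refused whole. A call with a gripper value outside its range is refused whole. The fingers move at their own pace and stop on an object; "force" is the grip in N (left out, the last holds). Time passes only in rows, so rows that do not move let the fingers close. It gives the time, the measured TCP pose, the force, the opening and the grip force at its end, in the units of the state.
- manip.sense(): the state, without advancing time (a new reading comes with each control period).
- manip.snapshot(name): name is "scene" or "side" or "wrist"; returns a dict with "img" (384x512x3 uint8, red, green, blue), "mtx" (3x3 intrinsics, pixels), "world_to_cam" (4x4, takes a point from world to camera coordinates). Camera axes: x right, y up, looking along -z (the intrinsics and any distortion apply to the point x, -y, -z); pixel columns grow to the right and rows downward; lengths in m; the calibration is good to about 2 mm. The wrist camera is an equidistant fisheye: a pixel r from the principal point sees the ray r / f radians off the axis. A picture is of the moment at which its call begins. There is no depth.
- manip.sign_off(): hands the job in; it is judged then, once.
Trained networks look in a picture, given as the dict that the camera call returned (one of the last four; its "shot" number tells which), for a name from the list of things; names that differ only in an ending like _2 or _b are one class to them, and where a whole thing is asked for, a point or a joint stands for the part that bears it (a point fixed in the world has none). Each returns a list of dicts, best first, with "conf" (0 to 1); they miss things now and then, are a little off and sometimes report something else, mostly with a low value. They report only what shows in the picture. A call takes as long as a camera call. They do not tell look-alikes from the thing itself.
- manip.look_for(picture, query): "box" ([left, top, width, height] in pixels, round what is visible of it).
- manip.silhouettes(picture, query): "pixels" (384x512 bool, what is visible of it) and "box" ([left, top, width, height] in pixels, round what is visible of it).
The state is a dict: "t": time; "q": joint angles; "qd": joint speeds; "tau": joint torques, N m; "tcp_pos": TCP position; "tool_rot": TCP orientation; "force": force on the tool from outside, world axes, zero at the start; "ft_torque": the same for the moment, N m; "finger_gap": opening from 0.0 (shut) to 1.0 (fully open); "gripper_force": force on a finger pad.
Only numpy, scipy, OpenCV 4.12 (cv2) and the standard library are available. Lean on these libraries where they do the work, as an engineer would, in place of code of your own. Each camera call takes 0.05 s, during which the arm holds its last target. There are 200 camera calls.

## Working session

There is one attempt and no reset: what is moved stays moved. The work goes in short steps, Python scripts to look and compute and a tool call to move; the robot and the scene stay as the last step left them, time stands still between calls to the robot, and variables do not carry over. Pictures are saved under pics/ and viewed, at most 15 in all, crops included, and the job is handed in when it is done.

Besides the shell and the picture viewer there is one more tool, called after "Request:" as name(argument=value, ...) on one line, values as JSON. servo_tool: Moves the arm, as the interface text tells. Its arguments: {"type":"object","properties":{"commands":{"type":"array"},"force":{"type":"number"}},"required":["commands"]}

```bash
mkdir -p pics; ls
python3 - <<'E'
from station import manip
import cv2,numpy as np
for n in ["scene","side"]:
    p=manip.snapshot(n); cv2.imwrite(f"pics/{n}0.png",cv2.resize(p["img"][:,:,::-1],(800,600),interpolation=cv2.INTER_CUBIC))
    print(n,p["mtx"].tolist(),np.round(np.linalg.inv(p["world_to_cam"]),3).tolist(),[k for k in p])
    for q in ["die","die_bar","die_r0","die_s0","round0","square0","cup","mat","bed","spoon"]:
        print(q,[(np.round(d["box"]).astype(int).tolist(),round(d["conf"],2)) for d in manip.look_for(p,q)][:7])
s=manip.sense();print(s)
E
```

```text
pics
scene [[409.15847107380154, 0.0, 264.85711396843686], [0.0, 409.15847107380154, 189.82886254786663], [0.0, 0.0, 1.0]] [[0.169, -0.651, 0.74, 1.558], [0.985, 0.095, -0.141, -0.193], [0.021, 0.753, 0.658, 0.9], [0.0, 0.0, 0.0, 1.0]] ['img', 'mtx', 'world_to_cam', 'shot']
die [([237, 165, 70, 45], 0.78)]
die_bar [([242, 168, 66, 42], 0.81)]
die_r0 [([239, 166, 69, 42], 0.75)]
die_s0 [([239, 167, 66, 43], 0.8), ([199, 164, 18, 13], 0.33)]
round0 [([174, 172, 18, 5], 0.63), ([142, 172, 17, 12], 0.63), ([172, 191, 11, 12], 0.5), ([242, 168, 63, 43], 0.41)]
square0 [([128, 223, 20, 18], 0.68), ([108, 202, 17, 14], 0.56), ([202, 162, 17, 16], 0.52), ([141, 195, 14, 11], 0.51)]
cup [([308, 167, 11, 16], 0.6), ([241, 164, 65, 45], 0.53)]
mat [([331, 150, 37, 20], 0.81)]
bed [([255, 164, 84, 54], 0.8)]
spoon [([243, 167, 66, 42], 0.6), ([287, 141, 17, 28], 0.55), ([256, 163, 82, 54], 0.5)]
side [[397.6148252211702, 0.0, 262.8343893576633], [0.0, 397.6148252211702, 194.8875108485705], [0.0, 0.0, 1.0]] [[0.994, 0.067, -0.086, 0.483], [-0.109, 0.609, -0.786, -0.899], [-0.001, 0.79, 0.613, 0.7
[... 762 characters left out ...]
8, 22], 0.33)]
{'t': 1.1, 'q': array([-1.78506466e-01,  5.27480472e-01,  1.43268368e+00,  9.20671687e-06,
        1.18140236e+00, -1.78513274e-01]), 'qd': array([ 0.00160124,  0.00025404,  0.00178649, -0.00031045,  0.00110071,
       -0.00076725]), 'tau': array([ 5.46688843e-04, -4.42330849e+01, -1.78423709e+01, -2.51932670e-04,
        8.34493549e-04, -1.93632054e-06]), 'tcp_pos': array([6.24986804e-01, 3.03714236e-05, 2.31327616e-01]), 'tool_rot': array([7.07105610e-01, 7.07107953e-01, 1.09522616e-05, 8.30719096e-06]), 'force': array([ 0.35470994, -0.81312832, -0.68060148]), 'ft_torque': array([ 0.02130816,  0.01863352, -0.02032932]), 'gripper_force': 0.0, 'finger_gap': 1.0015385940705588}
```

View pics/scene0.png

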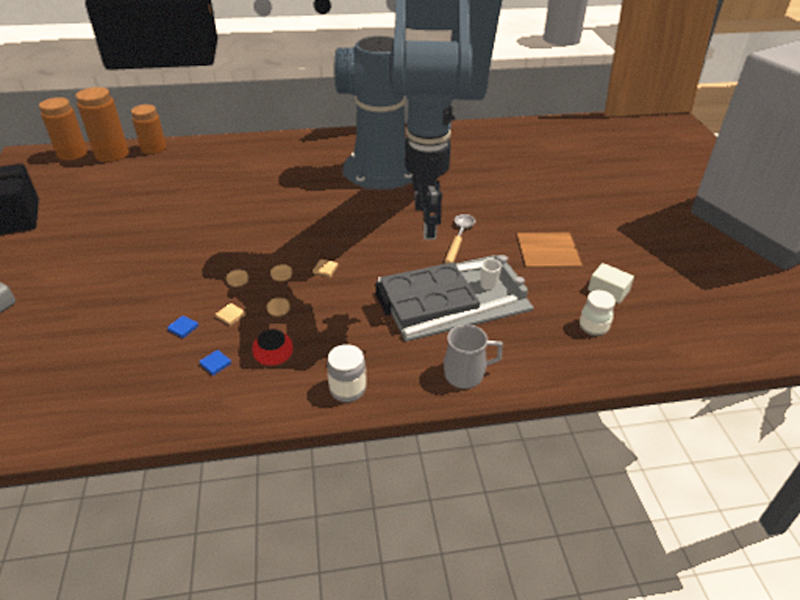

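View pics/side0.png

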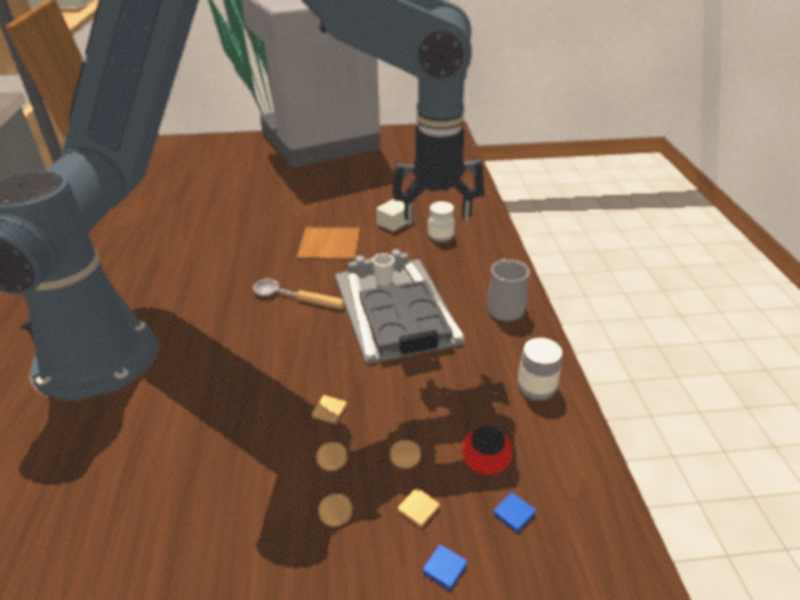

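The scene picture (800x600) shows three rounds at (236,278), (281,272), (278,306), and wooden squares at (327,268) and (230,314). The blue decoys are at (183,326) and (215,362). The die has six cavities, the cup is at (489,273) and the mat at (548,249). The side picture agrees: rounds at (331,456), (405,454), (335,510), squares at (330,408), (419,507).

```bash
cat > h.py <<'E'
from station import manip
import cv2,numpy as np
from scipy.spatial.transform import Rotation as R
def ray(p,u,v):
    K=p["mtx"];x=(u-K[0,2])/K[0,0];y=(v-K[1,2])/K[1,1]
    if p.get("fish"):
        r=np.hypot(x,y)+1e-12;d=np.array([x/r*np.sin(r),-y/r*np.sin(r),-np.cos(r)])
    else: d=np.array([x,-y,-1.])
    M=np.linalg.inv(p["world_to_cam"]);return M[:3,3],M[:3,:3]@d
def px2w(p,u,v,z):
    o,d=ray(p,u,v);return o+d*(z-o[2])/d[2]
def w2px(p,X):
    c=p["world_to_cam"]@np.append(X,1);x,y,z=c[0],-c[1],-c[2];K=p["mtx"]
    if p.get("fish"):
        r=np.hypot(x,y)+1e-12;t=np.arctan2(r,z);return np.array([K[0,2]+K[0,0]*t*x/r,K[1,2]+K[1,1]*t*y/r])
    return np.array([K[0,2]+K[0,0]*x/z,K[1,2]+K[1,1]*y/z])
def snap(n,f=None):
    p=manip.snapshot(n);p["fish"]=n=="wrist"
    if f: cv2.imwrite(f"pics/{f}.png",cv2.resize(p["img"][:,:,::-1],(800,600),interpolation=cv2.INTER_CUBIC))
    return p
def topdown(p,cx,cy,w,h,z,f,s=1000):
    """rectified top view at height z; rows: -x down..., col: +y to left. s px per m"""
    W,H=int(w*s),int(h*s)
    m=np.zeros((H,W,2),np.float32)
    for i in range(H):
        for j in range(W): m[i,j]=w2px(p,[cx+h/2-i/s,cy+w/2-j/s,z])
    im=cv2.remap(p["img"],m[...,0],m[...,1],cv2.INTER_CUBIC)
    if f: cv2.imwrite(f"pics/{f}.png",im[:,:,::-1])
    return im
E
python3 - <<'E'
from h import *
S={"r_a":[(236,278),(335,510)],"r_b":[(281,272),(331,456)],"r_c":[(278,306),(405,454)],"s_a":[(327,268),(330,406)],"s_b":[(230,314),(419,506)],"blu1":[(183,326),(445,565)],"blu2":[(215,362),(515,511)],"mat":[(548,249),(329,243)],"cupfoot":[(490,286),(384,281)]}
a=snap("scene");b=snap("side")
for k,(u,v) in S.items():
    z=.01
    print(k,np.round(px2w(a,u[0]*.64,u[1]*.64,z)[:2],3),np.round(px2w(b,v[0]*.64,v[1]*.64,z)[:2],3))
p=snap("wrist","w0");print(p["mtx"],np.round(np.linalg.inv(p["world_to_cam"]),3).tolist())
E
```

```text
r_a [ 0.441 -0.374] [ 0.433 -0.379]
r_b [ 0.433 -0.278] [ 0.428 -0.285]
r_c [ 0.545 -0.286] [ 0.54  -0.293]
s_a [ 0.434 -0.177] [ 0.427 -0.181]
s_b [ 0.556 -0.382] [ 0.55  -0.386]
blu1 [ 0.578 -0.472] [ 0.573 -0.477]
blu2 [ 0.687 -0.404] [ 0.683 -0.409]
mat [0.436 0.335] [0.428 0.324]
cupfoot [0.546 0.166] [0.542 0.162]
[[297.31863964   0.         260.35909414]
 [  0.         297.31863964 190.04032577]
 [  0.           0.           1.        ]] [[1.0, -0.0, 0.0, 0.625], [0.0, 0.962, 0.274, 0.07], [-0.0, -0.274, 0.962, 0.373], [0.0, 0.0, 0.0, 1.0]]
```

View pics/w0.png

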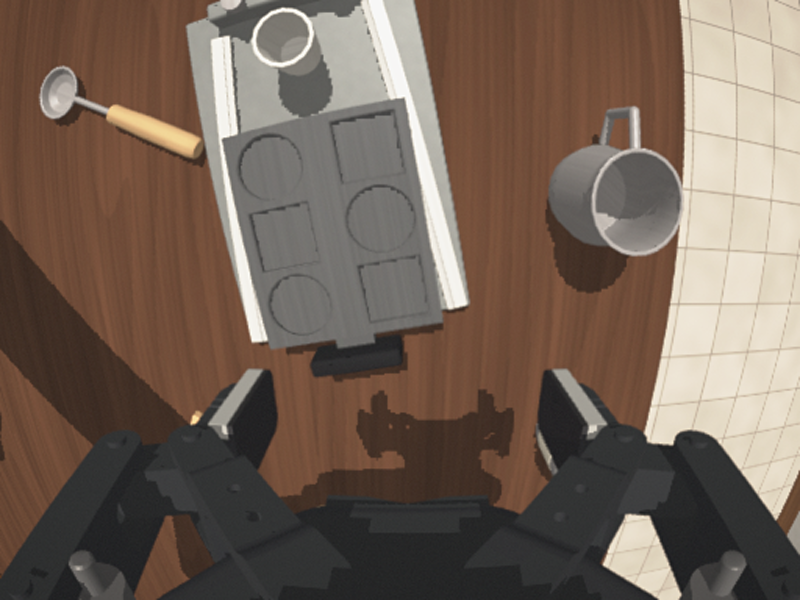

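The wrist view shows the die yawed slightly. Cavities (800x600 px): rounds at (271,166), (381,218), (301,304) and squares at (367,147), (285,237), (393,288). The cup rim is at (284,38). Next I'll fit the die pose and find the bed, mat and blanks more exactly.

```bash
cat >> h.py <<'E'
from scipy.optimize import least_squares
CAV={"r_tl":(-37,1),"s_tr":(37,1),"s_ml":(-37,0),"r_mr":(37,0),"r_bl":(-37,-1),"s_br":(37,-1)}
E
python3 - <<'E'
from h import *
p=snap("wrist")
px={"r_tl":(271,166),"s_tr":(367,147),"s_ml":(285,237),"r_mr":(381,218),"r_bl":(301,304),"s_br":(393,288)}
W={k:px2w(p,u*.64,v*.64,.0375)[:2] for k,(u,v) in px.items()}
for k in W: print(k,np.round(W[k],4))
def f(t):
    c,s=np.cos(t[2]),np.sin(t[2]);r=[]
    for k,(x,y) in CAV.items():
        x,y=x*1e-3,y*t[3]+t[4]; r+=list(np.array([t[0]+c*x-s*y,t[1]+s*x+c*y])-W[k])
    return np.array(r)
g=lambda t:f(np.append(t,0))
o=least_squares(g,[.6,.1,.17,.055]);print(np.round(o.x,4),np.round(o.fun*1e3,1))
# bed floor plate corners
for n,u,v,z in [("plateTL",187,24,.01),("plateBRrailend",467,304,.02),("railL_end",252,341,.02),("cuprim",283,38,.065),("dieTL",223,138,.038),("dieTR",403,99,.038),("dieBR",442,322,.038),("dieBL",271,348,.038)]:
    print(n,np.round(px2w(p,u*.64,v*.64,z),4))
topdown(p,.6,.1,.3,.3,.038,"td0",s=2000)
E
```

```text
r_tl [0.5253 0.074 ]
s_tr [0.5965 0.0852]
s_ml [0.5341 0.0206]
r_mr [0.6062 0.0336]
r_bl [ 0.5436 -0.0315]
s_br [ 0.6146 -0.0189]
[0.57   0.0271 0.1713 0.0532] [-0.8 -0.7  0.9  0.6 -0.5  0.3  0.3 -0.1 -1.  -0.   1.  -0. ]
plateTL [0.4406 0.2041 0.01  ]
plateBRrailend [ 0.673  -0.0367  0.02  ]
railL_end [ 0.4936 -0.0698  0.02  ]
cuprim [0.5418 0.1626 0.065 ]
dieTL [0.4876 0.0977 0.038 ]
dieTR [0.6222 0.1199 0.038 ]
dieBR [ 0.6518 -0.0456  0.038 ]
dieBL [ 0.516  -0.0683  0.038 ]
```

View pics/td0.png

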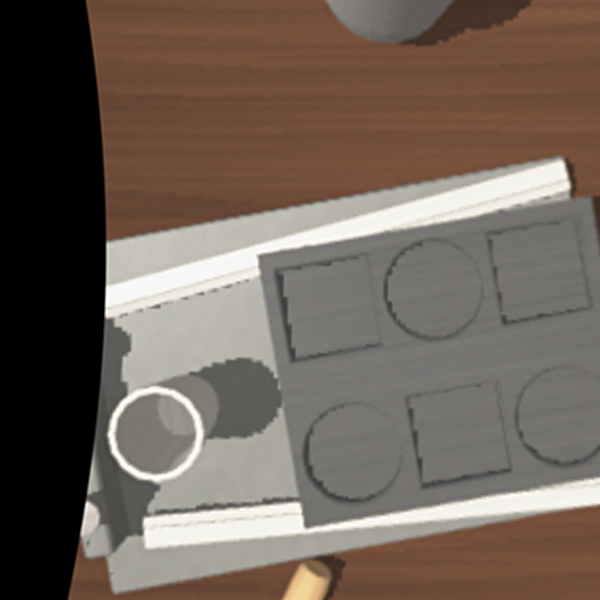

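The rectified view fits a die yaw of about 0.171 rad, with its centre near (0.570, 0.027). The cup rim is at (0.542, 0.163). I'm moving above the cup now.

Request:
servo_tool(commands=[0.065, -0.0332, 0, 0, 0, 0, 1, 0.065, -0.0332, 0, 0, 0, 0, 1, 0.065, -0.0332, 0, 0, 0, 0, 1, 0.065, -0.0332, 0, 0, 0, 0, 1, 0.065, -0.0332, 0, 0, 0, 0, 1, 0, 0, 0.06, 0, 0, -0.0136, 1, 0, 0, 0.06, 0, 0, -0.0136, 1, 0, 0, 0, 0, 0, 0, 1, 0, 0, 0, 0, 0, 0, 1], force=40)

```text
t: 2.05
tcp_pos: [0.5409, 0.1625, 0.1703]
tool_rot: [0.645, 0.764, -0.001, -0.001]
force: [-0.6, -0.4, -0.3]
finger_gap: 1.002
gripper_force: 0.0
```

```bash
cat >> h.py <<'E'
def state():
    s=manip.sense();r=R.from_quat(s["tool_rot"]);m=r.as_matrix()
    return s,np.array(s["tcp_pos"]),m,np.arctan2(-m[0,0],m[1,0])  # yaw: tool x = (-sin,cos)
def go(x,y,z,yaw=None):
    s,t,m,a=state();d=m.T@(np.array([x,y,z])-t)/.5
    out=f"t {s['t']:.1f} tcp {np.round(t,4)} yaw {a:.4f} gap {s['finger_gap']:.3f} grip {s['gripper_force']:.1f} | shift shares {np.round(d,4)}"
    if yaw is not None: out+=f" rz share {-(yaw-a)/2/np.pi:.4f}"
    print(out)
E
python3 - <<'E'
from h import *
p=snap("wrist","w1");s,t,m,a=state()
print(t,a,m.round(3).tolist(),s["q"].round(2))
im=topdown(p,.56,.12,.36,.3,.065,None,s=2000)
topdown(p,.54,.12,.3,.3,.06,"td1",s=2000)
for k in ["cup","mat"]:
    print(k,[(np.round(d["box"]).tolist(),round(d["conf"],2)) for d in manip.look_for(p,k)])
E
```

```text
[0.54243114 0.16237852 0.17169589] 0.16856688721644078 [[-0.168, 0.986, -0.0], [0.986, 0.168, -0.0], [-0.0, -0.0, -1.0]] [ 0.09  0.53  1.64 -0.    0.97 -0.07]
cup [([236.0, 159.0, 48.0, 50.0], 0.95)]
mat [([118.0, 0.0, 128.0, 67.0], 0.89)]
```

View pics/w1.png

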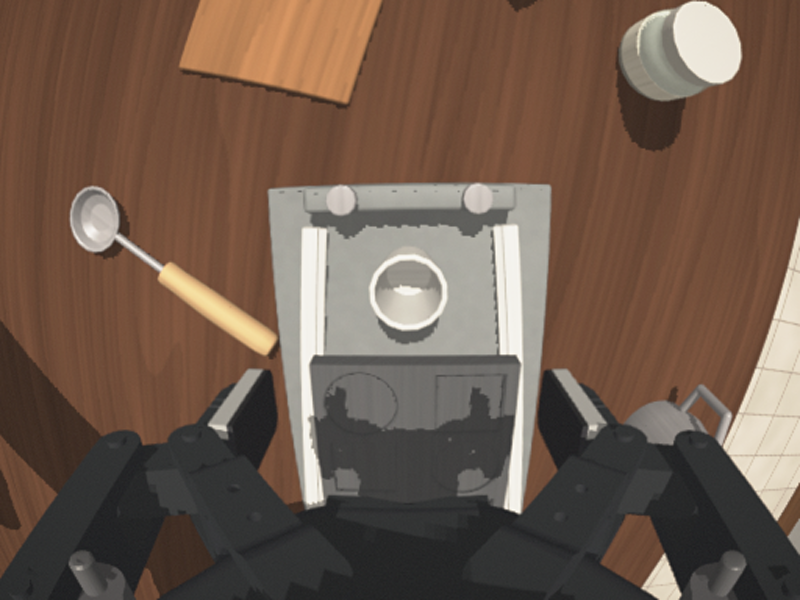

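The tool is square to the bed. The cup rim is centred at (409,292), and the mat's near corners are at (181,68) and (349,104).

Run:
```python
from h import *
p=snap("wrist")
q=lambda u,v,z:px2w(p,u*.64,v*.64,z)
c=q(409,292,.065);print(c)
A,B=q(181,68,.006),q(349,104,.006);print(A,B,np.linalg.norm(A-B))
d=(B-A)/np.linalg.norm(B-A);n=np.array([-d[1],d[0],0]);print("mat",(A+B)/2+n*.065)
go(c[0],c[1],.036,.1713)
```

```text
[0.54490601 0.16390377 0.065     ]
[0.36137064 0.28361323 0.006     ] [0.48776496 0.26752181 0.006     ] 0.1274145076310234
mat [0.43277677 0.34004707 0.006     ]
t 2.2 tcp [0.5436 0.1622 0.173 ] yaw 0.1691 gap 0.997 grip 0.0 | shift shares [0.003  0.0021 0.2741] rz share -0.0004
```

Request:
servo_tool(commands=[0.003, 0.002, 0.068, 0, 0, 0, 1, 0, 0, 0.069, 0, 0, 0, 1, 0, 0, 0.069, 0, 0, 0, 1, 0, 0, 0.068, 0, 0, 0, 1, 0, 0, 0, 0, 0, 0, -1, 0, 0, 0, 0, 0, 0, -1, 0, 0, 0, 0, 0, 0, -1, 0, 0, 0, 0, 0, 0, -1, 0, 0, 0, 0, 0, 0, -1, 0, 0, 0, 0, 0, 0, -1, 0, 0, 0, 0, 0, 0, -1], force=40)

```text
t: 3.17
tcp_pos: [0.5449, 0.1644, 0.0371]
tool_rot: [0.644, 0.765, 0.002, 0.002]
force: [-0.4, 0.1, 8.2]
finger_gap: 0.481
gripper_force: 40.8
```

```bash
python3 -c "
from h import *
go(.433,.335,.12)"
```

```text
t 3.2 tcp [0.5449 0.1644 0.0371] yaw 0.1710 gap 0.481 grip 40.8 | shift shares [ 0.3743 -0.1615 -0.167 ]
```

Request:
servo_tool(commands=[0, 0, -0.056, 0, 0, 0, -1, 0, 0, -0.056, 0, 0, 0, -1, 0, 0, -0.056, 0, 0, 0, -1, 0.0624, -0.027, 0, 0, 0, 0, -1, 0.0624, -0.027, 0, 0, 0, 0, -1, 0.0624, -0.027, 0, 0, 0, 0, -1, 0.0624, -0.027, 0, 0, 0, 0, -1, 0.0624, -0.027, 0, 0, 0, 0, -1, 0.0624, -0.027, 0, 0, 0, 0, -1, 0, 0, 0, 0, 0, 0, -1, 0, 0, 0, 0, 0, 0, -1])

```text
t: 4.08
tcp_pos: [0.4298, 0.3364, 0.1193]
tool_rot: [0.643, 0.766, 0.001, 0.0]
force: [0.2, -0.7, 0.2]
finger_gap: 0.485
gripper_force: 41.3
```

Run:
```python
from h import *
go(.433,.335,.034)
p=snap("wrist","w2")
```

```text
t 4.1 tcp [0.4298 0.3364 0.1193] yaw 0.1750 gap 0.485 grip 41.3 | shift shares [-0.0039  0.0056  0.1705]
```

View pics/w2.png

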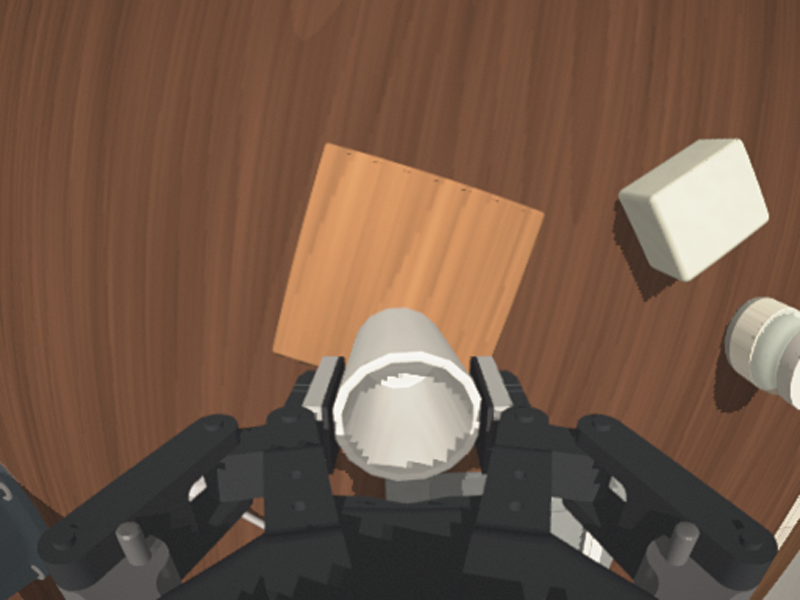

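The cup is held between the pads. The mat corners are at (274,351), (326,143) and (543,213).

Run:
```python
from h import *
p=snap("wrist")
A,B,C=[px2w(p,u*.64,v*.64,.006) for u,v in [(274,351),(326,143),(543,213)]]
print(A,B,C,np.linalg.norm(A-B),np.linalg.norm(B-C)); m=(A+C)/2;print(m)
go(m[0],m[1],.035)
```

```text
[0.35754157 0.28491862 0.006     ] [0.3730587  0.41102825 0.006     ] [0.49874212 0.39444245 0.006     ] 0.12706070121404886 0.12677307241040747
[0.42814184 0.33968054 0.006     ]
t 4.2 tcp [0.4315 0.3348 0.119 ] yaw 0.1714 gap 0.486 grip 41.3 | shift shares [ 0.0107 -0.0051  0.168 ]
```

Request:
servo_tool(commands=[0.01, -0.005, 0.055, 0, 0, 0, -1, 0, 0, 0.055, 0, 0, 0, -1, 0, 0, 0.045, 0, 0, 0, -1, 0, 0, 0.016, 0, 0, 0, -1, 0, 0, 0, 0, 0, 0, -1, 0, 0, 0, 0, 0, 0, 0.6, 0, 0, 0, 0, 0, 0, 0.6, 0, 0, 0, 0, 0, 0, 0.6, 0, 0, 0, 0, 0, 0, 0.6, 0, 0, -0.06, 0, 0, 0, 0.6, 0, 0, -0.07, 0, 0, 0, 1, 0, 0, -0.08, 0, 0, 0, 1])

```text
t: 5.18
tcp_pos: [0.4267, 0.3386, 0.1376]
tool_rot: [0.644, 0.765, -0.002, -0.001]
force: [1.0, 0.4, 0.3]
finger_gap: 0.999
gripper_force: 0.0
```

Run:
```python
from h import *
go(.43,-.18,.2)
p=snap("wrist");q=snap("side","side1")
d=manip.look_for(p,"cup");print([(x["box"],x["conf"]) for x in d])
print([(x["box"],x["conf"]) for x in manip.look_for(q,"cup")])
for u,v in [(p["mtx"][0,2],0)]:
  b=d[0]["box"];print(px2w(p,b[0]+b[2]/2,b[1]+b[3]*.6,.061))
print(manip.sense()["q"])
```

```text
t 5.2 tcp [0.4267 0.3386 0.1376] yaw 0.1705 gap 0.999 grip 0.0 | shift shares [-1.0234 -0.17   -0.1227]
[([231.2, 164.6, 55.9, 60.8], 0.62)]
[([202.8, 138.7, 10.2, 20.4], 0.77)]
[0.42565735 0.3369229  0.061     ]
[ 4.65954838e-01  5.50661674e-01  1.71821388e+00 -8.77868112e-05
  8.69006708e-01  2.95069699e-01]
```

Request:
servo_tool(commands=[-0.0776, -0.0074, -0.0125, 0, 0, 0, 1, -0.0776, -0.0074, -0.0125, 0, 0, 0, 1, -0.0776, -0.0074, -0.0125, 0, 0, 0, 1, -0.0776, -0.0074, -0.0125, 0, 0, 0, 1, -0.0776, -0.0074, -0.0125, 0, 0, 0, 1, -0.0776, -0.0074, -0.0125, 0, 0, 0, 1, -0.0776, -0.0074, -0.0125, 0, 0, 0, 1, -0.0776, -0.0074, -0.0125, 0, 0, 0, 1, -0.0776, -0.0074, -0.0125, 0, 0, 0, 1, -0.0776, -0.0074, -0.0125, 0, 0, 0, 1, -0.0776, -0.0074, -0.0125, 0, 0, 0, 1, -0.0776, -0.0074, -0.0125, 0, 0, 0, 1])

```text
t: 6.38
tcp_pos: [0.4618, -0.1285, 0.2116]
tool_rot: [0.644, 0.765, -0.0, -0.002]
force: [1.5, 1.1, -1.0]
finger_gap: 1.001
gripper_force: 0.0
```

Request:
servo_tool(commands=[-0.0776, -0.0074, -0.0125, 0, 0, 0, 1, -0.0776, -0.0074, -0.0125, 0, 0, 0, 1, -0.0776, -0.0074, -0.0125, 0, 0, 0, 1, -0.0776, -0.0074, -0.0125, 0, 0, 0, 1, -0.0776, -0.0074, -0.0125, 0, 0, 0, 1, -0.0776, -0.0074, -0.0125, 0, 0, 0, 1, 0, 0, 0, 0, 0, 0, 1, 0, 0, 0, 0, 0, 0, 1])

```text
t: 7.05
tcp_pos: [0.4801, -0.3621, 0.2484]
tool_rot: [0.645, 0.764, 0.0, -0.001]
force: [0.8, -0.1, -0.2]
finger_gap: 0.996
gripper_force: 0.0
```

```bash
cat >> h.py <<'E'
def blanks(p,z=.01):
    """pale wood blobs in a rectified top view"""
    out=[]
    for q in ["round0","square0"]:
        for d in manip.silhouettes(p,q):
            c,_=cv2.findContours(d["pixels"].astype(np.uint8),cv2.RETR_EXTERNAL,cv2.CHAIN_APPROX_NONE)
            c=max(c,key=cv2.contourArea)[:,0]
            w=np.array([px2w(p,u,v,z)[:2] for u,v in c]);r=cv2.minAreaRect((w*1e4).astype(np.float32))
            col=np.mean(p["img"][d["pixels"]],0).astype(int)
            out.append((q,round(d["conf"],2),np.round(np.array(r[0])/1e4,4),np.round(np.array(r[1])/10,1),round(r[2],1),col))
            print(*out[-1])
    return out
E
python3 - <<'E'
from h import *
go(.48,-.36,.25)
p=snap("wrist","w3");blanks(p)
E
```

```text
t 7.0 tcp [ 0.4801 -0.3621  0.2484] yaw 0.1675 gap 0.996 grip 0.0 | shift shares [ 0.0042  0.0005 -0.0032]
round0 0.82 [ 0.5394 -0.2867] [44.6 44.1] 11.0 [242 220 160]
round0 0.81 [ 0.428 -0.278] [43.1 44.6] 35.3 [244 223 164]
round0 0.77 [ 0.4324 -0.3725] [43.8 46.7] 8.8 [206 177 128]
square0 0.78 [ 0.6787 -0.4031] [43.5 46.2] 40.3 [ 68 112 203]
square0 0.74 [ 0.4256 -0.1828] [43.7 43. ] 63.2 [236 217 160]
square0 0.71 [ 0.5482 -0.3824] [42.1 44.3] 45.5 [243 222 163]
square0 0.67 [ 0.5708 -0.4723] [42.9 46.1] 49.5 [ 69 112 204]
```

View pics/w3.png

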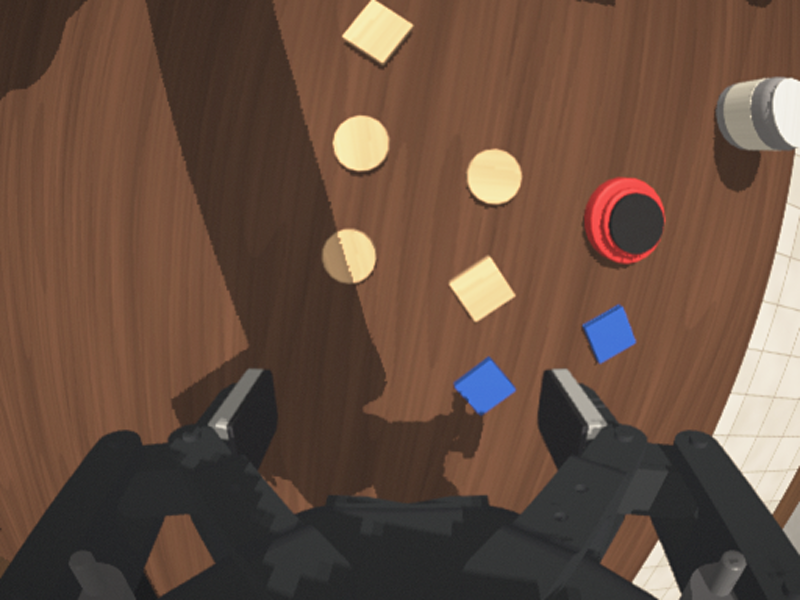

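All five blanks and two blue decoys show clearly, matching the network's list. I'll take the round at (348,256) px first.

Request:
servo_tool(commands=[-0.001, -0.0195, 0.0672, 0, 0, -0.0006, 0.5, -0.001, -0.0195, 0.0672, 0, 0, 0, 0.5, -0.001, -0.0195, 0.0672, 0, 0, 0, 0.5, -0.001, -0.0195, 0.0672, 0, 0, 0, 0.5, -0.001, -0.0195, 0.0672, 0, 0, 0, 0.5, 0, 0, 0, 0, 0, 0, 0.5, 0, 0, 0, 0, 0, 0, 0.5])

```text
t: 7.78
tcp_pos: [0.4324, -0.3685, 0.081]
tool_rot: [0.642, 0.766, 0.001, -0.003]
force: [0.1, 0.7, 0.6]
finger_gap: 0.749
gripper_force: 0.0
```

Run:
```python
from h import *
p=snap("wrist","w4")
for o in blanks(p)[:3]: go(o[2][0],o[2][1],.003,.1713)
```

```text
round0 0.97 [ 0.4271 -0.2785] [44.6 45.1] 10.3 [246 243 207]
round0 0.88 [ 0.5373 -0.2873] [47.3 43.7] 13.4 [242 236 193]
round0 0.62 [ 0.4321 -0.372 ] [45.1 45.7] 10.2 [215 185 141]
square0 0.9 [ 0.6751 -0.4031] [44.7 52.2] 40.2 [ 79 128 217]
square0 0.85 [ 0.5459 -0.3807] [41.6 47.1] 44.9 [246 240 198]
square0 0.73 [ 0.5702 -0.4835] [26.5 30. ] 55.6 [ 85 140 236]
t 7.9 tcp [ 0.4351 -0.3718  0.0845] yaw 0.1759 gap 0.752 grip 0.0 | shift shares [0.1872 0.0164 0.1624] rz share 0.0007
t 7.9 tcp [ 0.4351 -0.3718  0.0845] yaw 0.1759 gap 0.752 grip 0.0 | shift shares [0.1313 0.2304 0.1631] rz share 0.0007
t 7.9 tcp [ 0.4351 -0.3718  0.0845] yaw 0.1759 gap 0.752 grip 0.0 | shift shares [ 0.0013 -0.0064  0.1631] rz share 0.0007
```

View pics/w4.png

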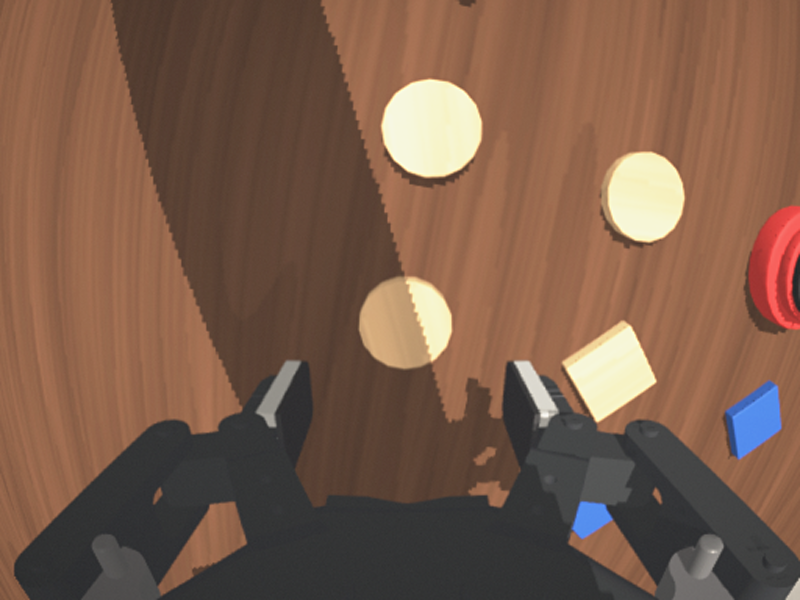

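The round is lit at (406,322), centred between the pads. The pose readings vary by a few mm, so I'll check their noise before descending.

Run:
```python
from h import *
C=[]
for i in range(6):
    p=snap("wrist");s,t,m,a=state();M=np.linalg.inv(p["world_to_cam"])
    print(t.round(4),round(a,4),(M[:3,3]).round(4),np.arctan2(M[1,0],M[0,0]).round(4),M[2,1].round(4))
    C.append((t,a));
    d=manip.look_for(p,"round0");print([np.round(x["box"],1).tolist() for x in d][:3])
```

```text
[ 0.4352 -0.372   0.0847] 0.1758 [ 0.4225 -0.3026  0.2262] 0.1761 -0.278
[[226.1, 170.4, 61.5, 57.2], [380.7, 93.9, 51.7, 52.3], [241.0, 44.9, 62.6, 62.8]]
[ 0.4347 -0.3718  0.0844] 0.1756 [ 0.4223 -0.3027  0.2263] 0.176 -0.2783
[[382.5, 89.8, 49.6, 55.6], [241.7, 44.8, 62.1, 62.7], [225.5, 170.1, 61.3, 57.1]]
[ 0.4342 -0.3716  0.0838] 0.1752 [ 0.4219 -0.3026  0.2258] 0.1756 -0.2773
[[244.6, 46.5, 60.2, 58.9], [227.3, 170.5, 58.7, 58.7], [381.0, 91.5, 51.6, 53.5]]
[ 0.4337 -0.3713  0.0832] 0.1749 [ 0.4216 -0.3024  0.2252] 0.1753 -0.276
[[225.7, 171.2, 62.8, 58.5], [242.5, 45.4, 62.4, 61.4], [382.7, 92.4, 50.9, 55.1]]
[ 0.4334 -0.3712  0.0827] 0.1747 [ 0.4213 -0.3024  0.2247] 0.175 -0.275
[[229.9, 170.3, 56.4, 60.6], [383.7, 93.5, 50.0, 54.2], [243.2, 49.5, 62.6, 60.0]]
[ 0.4333 -0.3711  0.0824] 0.1746 [ 0.4212 -0.3023  0.2244] 0.1749 -0.2744
[[229.4, 171.9, 57.0, 56.9], [382.1, 92.7, 52.1, 56.0], [246.2, 47.7, 61.9, 60.2]]
```

Request:
servo_tool(commands=[-0.001, -0.001, 0.05, 0, 0, 0.0005, 0.5, 0, 0, 0.05, 0, 0, 0, 0.5, 0, 0, 0.03, 0, 0, 0, 0.5, 0, 0, 0.016, 0, 0, 0, 0.5, 0, 0, 0.008, 0, 0, 0, 0.5, 0, 0, 0, 0, 0, 0, 0.5, 0, 0, 0, 0, 0, 0, -1, 0, 0, 0, 0, 0, 0, -1, 0, 0, 0, 0, 0, 0, -1, 0, 0, 0, 0, 0, 0, -1, 0, 0, 0, 0, 0, 0, -1])

```text
t: 9.45
tcp_pos: [0.4334, -0.3722, 0.0067]
tool_rot: [0.644, 0.765, -0.0, 0.001]
force: [-0.9, 0.2, 6.6]
finger_gap: 0.494
gripper_force: 40.4
```

Run:
```python
from h import *
p=snap("wrist","w5");go(.57,.027,.1,.1713)
blanks(p)
```

```text
t 9.5 tcp [ 0.4334 -0.3723  0.0067] yaw 0.1716 gap 0.492 grip 40.4 | shift shares [ 0.7398  0.4057 -0.1876] rz share 0.0000
round0 0.81 [ 0.4335 -0.3713] [41.3 46.7] 9.8 [163 131  96]
round0 0.74 [ 0.536  -0.2878] [50.  44.5] 17.2 [230 204 148]
round0 0.57 [ 0.4273 -0.2789] [44.3 44.8] 42.6 [244 227 169]
square0 0.77 [ 0.5459 -0.3789] [39.  49.7] 44.2 [236 210 153]
square0 0.73 [ 0.6542 -0.4128] [ 5.1 50.3] 40.5 [ 39  59 102]
square0 0.34 [ 0.5359 -0.2871] [44.1 51.1] 88.5 [229 203 147]
```

View pics/w5.png

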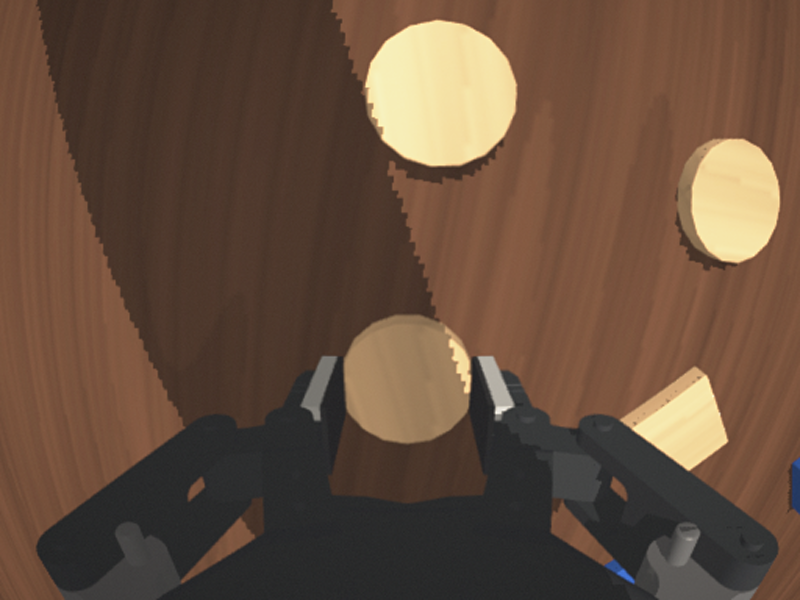

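The round is gripped centrally at (407,379). I'm lifting it and moving to a hover just short of the die to measure the cavities.

Request:
servo_tool(commands=[0, 0, -0.06, 0, 0, 0, -1, 0, 0, -0.064, 0, 0, 0, -1, 0, 0, -0.064, 0, 0, 0, -1, 0, 0, -0.06, 0, 0, 0, -1, 0.0628, 0.0506, 0, 0, 0, 0, -1, 0.0628, 0.0506, 0, 0, 0, 0, -1, 0.0628, 0.0506, 0, 0, 0, 0, -1, 0.0628, 0.0506, 0, 0, 0, 0, -1, 0.0628, 0.0506, 0, 0, 0, 0, -1, 0.0628, 0.0506, 0, 0, 0, 0, -1, 0.0628, 0.0506, 0, 0, 0, 0, -1, 0.0628, 0.0506, 0, 0, 0, 0, -1])

```text
t: 10.6
tcp_pos: [0.5902, -0.0877, 0.1297]
tool_rot: [0.644, 0.765, 0.0, 0.0]
force: [-0.1, -0.6, -0.4]
finger_gap: 0.493
gripper_force: 40.5
```

Request:
servo_tool(commands=[0, 0, 0, 0, 0, 0, -1, 0, 0, 0, 0, 0, 0, -1, 0, 0, 0, 0, 0, 0, -1, 0, 0, 0, 0, 0, 0, -1, 0, 0, 0, 0, 0, 0, -1, 0, 0, 0, 0, 0, 0, -1])

```text
t: 11.1
tcp_pos: [0.5889, -0.0911, 0.1293]
tool_rot: [0.645, 0.764, -0.0, -0.0]
force: [0.3, -0.1, -0.7]
finger_gap: 0.488
gripper_force: 40.5
```

Run:
```python
from h import *
p=snap("wrist","w6");go(.57,.027,.1,.1713)
blanks(p,.125)
topdown(p,.57,.02,.3,.26,.038,"td2",s=2000)
```

```text
t 11.2 tcp [ 0.589  -0.0909  0.1294] yaw 0.1693 gap 0.493 grip 40.5 | shift shares [0.2389 0.0022 0.0587] rz share -0.0003
round0 0.69 [ 0.5756 -0.0129] [88.  97.2] 9.6 [118 116 113]
round0 0.62 [ 0.5893 -0.0939] [44.1 49.4] 6.7 [238 212 153]
square0 0.57 [ 0.4934 -0.1094] [27.7 24.2] 62.0 [194 164 118]
```

View pics/td2.png

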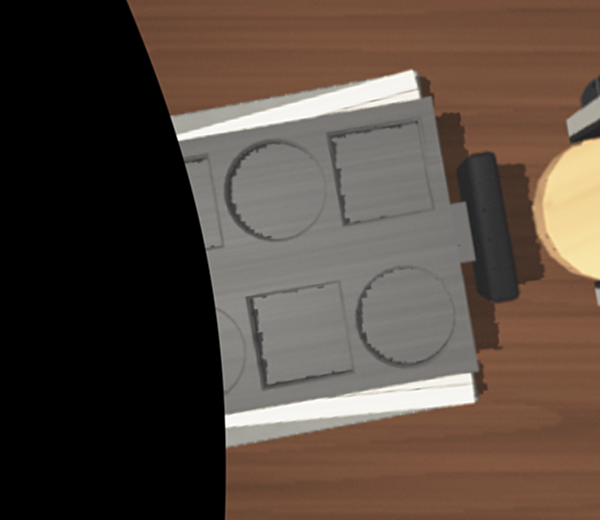

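The rectified view gives s_br at (381,172), r_mr at (276,190), s_ml at (301,334) and r_bl at (406,316). That puts the die at (0.569, 0.0264) with yaw 0.171 and cavity pitch about 54 mm. The first round goes to r_bl.

Request:
servo_tool(commands=[0.043, -0.0246, 0, 0, 0, -0.0003, -1, 0.043, -0.0246, 0, 0, 0, 0, -1, 0.043, -0.0246, 0, 0, 0, 0, -1, 0, 0, 0.05, 0, 0, 0, -1, 0, 0, 0.045, 0, 0, 0, -1, 0, 0, 0.03, 0, 0, 0, -1, 0, 0, 0.014, 0, 0, 0, -1, 0, 0, 0, 0, 0, 0, -1, 0, 0, 0, 0, 0, 0, -1, 0, 0, 0, 0, 0, 0, -1, 0, 0, 0, 0, 0, 0, -1, 0, 0, 0, 0, 0, 0, -1])

```text
t: 12.25
tcp_pos: [0.5427, -0.0326, 0.0607]
tool_rot: [0.643, 0.766, 0.0, 0.001]
force: [0.8, -0.1, -0.3]
finger_gap: 0.489
gripper_force: 40.5
```

Run:
```python
from h import *
p=snap("wrist","w7");go(.5418,-.0336,.042,.1713)
print(manip.sense()["force"])
```

```text
t 12.3 tcp [ 0.5426 -0.0326  0.0606] yaw 0.1733 gap 0.492 grip 40.5 | shift shares [-0.0017 -0.0019  0.0373] rz share 0.0003
[-0.28003542 -0.29134687  0.59873823]
```

View pics/w7.png

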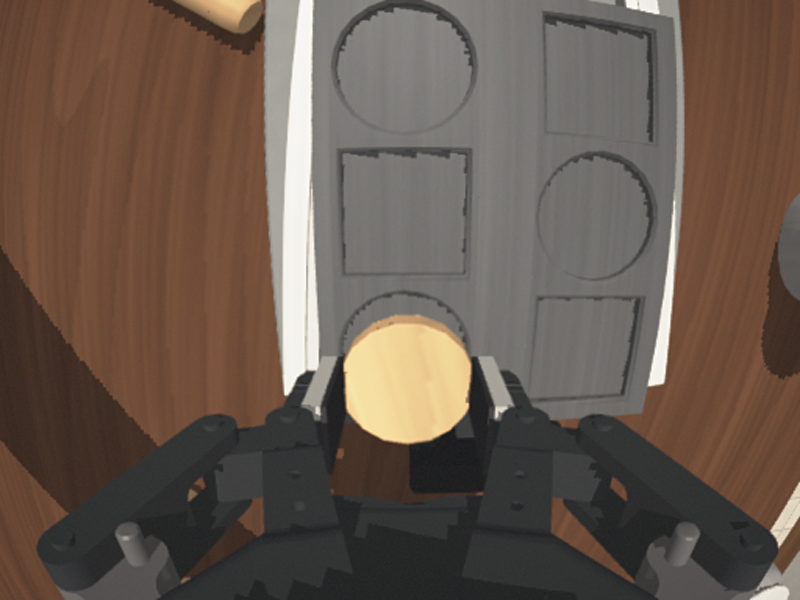

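The blank hovers over r_bl; the arc's top is at (405,292), the s_ml corners at about (338,149), (471,149), (467,275), (342,275), and the r_mr circle at (597,215). I'll refine the die pose from these.

Run:
```python
from h import *
p=snap("wrist")
q=lambda u,v:px2w(p,u*.64,v*.64,.038)[:2]
s=np.mean([q(*c) for c in [(338,149),(471,149),(467,275),(342,275)]],0)
w=[q(*c) for c in [(338,149),(471,149),(467,275),(342,275)]]
print("s_ml",s,[np.linalg.norm(w[i]-w[i-1]).round(4) for i in range(4)])
r=np.mean([q(538,213),q(657,213),q(598,152),q(600,280)],0);print("r_mr",r,np.linalg.norm(q(538,213)-q(657,213)),np.linalg.norm(q(598,152)-q(600,280)))
t=q(405,292);a=.171;ty=np.array([-np.sin(a),np.cos(a)]);print("r_bl from arc",t-ty*.0245)
c=(s+r)/2;print("die",c,np.arctan2(*(r-s)[::-1]),np.linalg.norm(r-s))
go(.5418,-.0336,.042,.1713)
```

```text
s_ml [0.53243587 0.02052421] [np.float64(0.0456), np.float64(0.0466), np.float64(0.0456), np.float64(0.0457)]
r_mr [0.60474618 0.03411723] 0.05031189715560687 0.04898872809093782
r_bl from arc [ 0.54182644 -0.03241849]
die [0.56859103 0.02732072] 0.18581333777785258 0.07357683241392662
t 12.3 tcp [ 0.5424 -0.0325  0.0605] yaw 0.1734 gap 0.489 grip 40.5 | shift shares [-0.0019 -0.0017  0.037 ] rz share 0.0003
```

Request:
servo_tool(commands=[-0.0008, -0.0013, 0.015, 0, 0, 0.0003, -1, 0, 0, 0.012, 0, 0, 0, -1, 0, 0, 0.01, 0, 0, 0, -1, 0, 0, 0, 0, 0, 0, -1, 0, 0, 0, 0, 0, 0, -1, 0, 0, 0, 0, 0, 0, -1])

```text
t: 12.85
tcp_pos: [0.5412, -0.0328, 0.041]
tool_rot: [0.644, 0.765, -0.0, -0.0]
force: [0.5, -0.7, 0.0]
finger_gap: 0.489
gripper_force: 40.6
```

Run:
```python
from h import *
p=snap("wrist");go(.5418,-.0331,.042,.1713)
print(manip.sense()["force"])
```

```text
t 12.9 tcp [ 0.5413 -0.0329  0.0411] yaw 0.1716 gap 0.488 grip 40.6 | shift shares [-0.0007  0.0008 -0.0017] rz share 0.0000
[-0.22209996  0.10633938 -0.06789765]
```

Request:
servo_tool(commands=[0, 0, 0.001, 0, 0, 0, 0.1, 0, 0, 0, 0, 0, 0, 0.2, 0, 0, 0, 0, 0, 0, 0.2, 0, 0, 0, 0, 0, 0, 0.2, 0, 0, -0.03, 0, 0, 0, 0.2, 0, 0, -0.05, 0, 0, 0, 0.3, 0, 0, -0.05, 0, 0, 0, 0.4, 0, 0, -0.05, 0, 0, 0, 0.5, 0, 0, 0, 0, 0, 0, 0.5, 0, 0, 0, 0, 0, 0, 0.5])

```text
t: 13.73
tcp_pos: [0.5424, -0.0331, 0.1323]
tool_rot: [0.644, 0.765, 0.001, 0.002]
force: [-0.1, 0.6, 0.1]
finger_gap: 0.752
gripper_force: 0.0
```

Run:
```python
from h import *
p=snap("wrist","w8");go(.428,-.278,.1,.1713)
for o in blanks(p,.043): pass
topdown(p,.57,.02,.3,.26,.043,"td3",s=2000)
```

```text
t 13.8 tcp [ 0.5414 -0.0329  0.1311] yaw 0.1716 gap 0.751 grip 0.0 | shift shares [-0.4443 -0.3071  0.0622] rz share 0.0000
round0 0.79 [ 0.4396 -0.2314] [47.  30.9] 57.2 [146 117  86]
round0 0.71 [ 0.5417 -0.0334] [44.2 44.2] 9.8 [244 222 162]
```

View pics/w8.png

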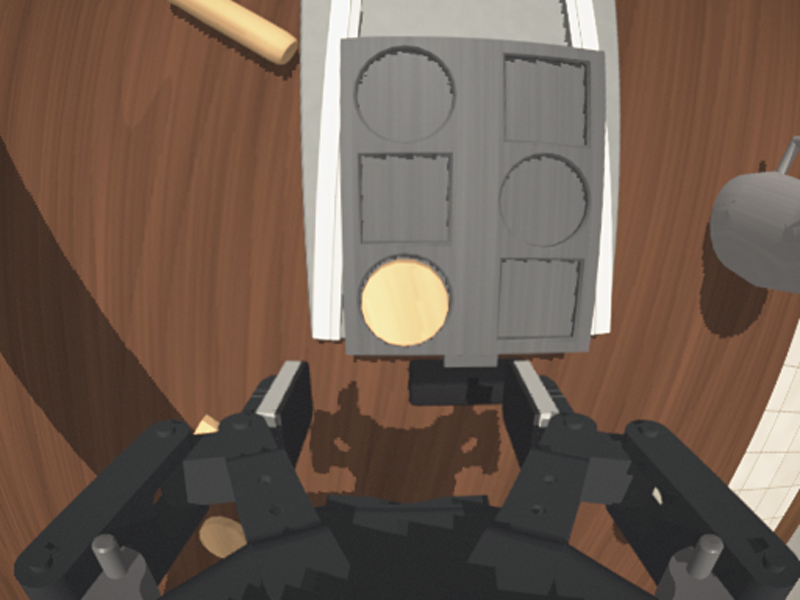

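The first round sits in r_bl at (405,302), with an even gap all round. Next is the round near (0.427, -0.279), while I also fit the die pose from this view's cavity pixels.

Request:
servo_tool(commands=[-0.0557, -0.0385, 0, 0, 0, 0, 0.5, -0.0557, -0.0385, 0, 0, 0, 0, 0.5, -0.0557, -0.0385, 0, 0, 0, 0, 0.5, -0.0557, -0.0385, 0.0127, 0, 0, 0, 0.5, -0.0557, -0.0385, 0.03, 0, 0, 0, 0.5, -0.0557, -0.0385, 0.03, 0, 0, 0, 0.5, -0.0557, -0.0385, 0.02, 0, 0, 0, 0.5, -0.0557, -0.0385, 0.01, 0, 0, 0, 0.5, 0, 0, 0, 0, 0, 0, 0.5, 0, 0, 0, 0, 0, 0, 0.5, 0, 0, 0, 0, 0, 0, 0.5, 0, 0, 0, 0, 0, 0, 0.5])

```text
t: 14.88
tcp_pos: [0.4276, -0.2772, 0.0791]
tool_rot: [0.643, 0.765, 0.0, -0.001]
force: [-0.0, 0.2, -0.0]
finger_gap: 0.752
gripper_force: 0.0
```

```bash
cat > die.py <<'E'
from h import *
im=cv2.imread("pics/td3.png")
E
python3 - <<'E'
from h import *
p=snap("wrist")
for o in blanks(p): go(o[2][0],o[2][1],.003,.1713)
# die from w8 view: camera pose rebuilt from rigid tool->cam offset
s,t,m,a=state();Mc=np.linalg.inv(p["world_to_cam"])
Rt=m.T@Mc[:3,:3];ot=m.T@(Mc[:3,3]-t)
c,sn=np.cos(.1716),np.sin(.1716);m8=np.array([[-sn,c,0],[c,sn,0],[0,0,-1.]])
M=np.eye(4);M[:3,:3]=m8@Rt;M[:3,3]=np.array([.5414,-.0329,.1311])+m8@ot
p8={"mtx":p["mtx"],"fish":True,"world_to_cam":np.linalg.inv(M)}
px={"r_tl":[(355,94),(455,94),(405,46),(405,143)],"s_tr":[(504,54),(588,59),(583,147),(505,141)],"s_ml":[(359,153),(452,153),(450,243),(361,243)],"r_mr":[(499,200),(588,200),(543,154),(543,247)],"s_br":[(500,258),(581,259),(576,339),(499,338)]}
W={k:np.mean([px2w(p8,u*.64,v*.64,.038)[:2] for u,v in c],0) for k,c in px.items()}
def f(t):
    c,s=np.cos(t[2]),np.sin(t[2]);r=[]
    for k in W:
        x,y=CAV[k][0]*1e-3,CAV[k][1]*.054; r+=list(np.array([t[0]+c*x-s*y,t[1]+s*x+c*y])-W[k])
    return np.array(r)
o=least_squares(f,[.57,.027,.17]);print(np.round(o.x,4),np.round(o.fun*1e3,1))
for k,(x,y) in CAV.items():
    R2=np.array([[np.cos(o.x[2]),-np.sin(o.x[2])],[np.sin(o.x[2]),np.cos(o.x[2])]]);print(k,np.round(o.x[:2]+R2@[x*1e-3,y*.054],4))
E
```

```text
round0 0.66 [ 0.4276 -0.277 ] [45.7 45. ] 9.9 [243 236 196]
square0 0.86 [ 0.4244 -0.1818] [42.8 42.2] 63.4 [246 244 211]
square0 0.54 [ 0.5626 -0.3899] [19.9 18.7] 81.3 [244 235 186]
t 15.0 tcp [ 0.4282 -0.2774  0.0796] yaw 0.1737 gap 0.749 grip 0.0 | shift shares [ 0.001  -0.001   0.1532] rz share 0.0004
t 15.0 tcp [ 0.4282 -0.2774  0.0796] yaw 0.1737 gap 0.749 grip 0.0 | shift shares [0.1896 0.0256 0.1532] rz share 0.0004
t 15.0 tcp [ 0.4282 -0.2774  0.0796] yaw 0.1737 gap 0.749 grip 0.0 | shift shares [-0.2681  0.2259  0.1531] rz share 0.0004
[0.5662 0.0271 0.1744] [-1.2  0.4  0.6  0.9 -1.1 -0.4  1.3 -0.1  0.4 -0.8]
r_tl [0.5203 0.0739]
s_tr [0.5932 0.0867]
s_ml [0.5297 0.0207]
r_mr [0.6026 0.0336]
r_bl [ 0.5391 -0.0325]
s_br [ 0.612  -0.0196]
```

Request:
servo_tool(commands=[0.001, -0.001, 0.05, 0, 0, 0.0004, 0.5, 0, 0, 0.05, 0, 0, 0, 0.5, 0, 0, 0.03, 0, 0, 0, 0.5, 0, 0, 0.015, 0, 0, 0, 0.5, 0, 0, 0.006, 0, 0, 0, 0.5, 0, 0, 0, 0, 0, 0, 0.5, 0, 0, 0, 0, 0, 0, -1, 0, 0, 0, 0, 0, 0, -1, 0, 0, 0, 0, 0, 0, -1, 0, 0, 0, 0, 0, 0, -1, 0, 0, 0, 0, 0, 0, -1])

```text
t: 15.95
tcp_pos: [0.4278, -0.2786, 0.0053]
tool_rot: [0.645, 0.764, -0.0, 0.001]
force: [0.7, 1.4, 6.5]
finger_gap: 0.503
gripper_force: 40.3
```

```bash
cat >> h.py <<'E'
def outlines(skip=()):
    P=[]
    for k,(x,y) in CAV.items():
        if k in skip: continue
        y=y*54.
        if k[0]=="r": a=np.linspace(0,2*np.pi,60,endpoint=False);P+=[(x+24.5*np.cos(b),y+24.5*np.sin(b)) for b in a]
        else:
            g=np.linspace(-20,20,15)
            for e in (-22.5,22.5): P+=[(x+e,y+b) for b in g]+[(x+b,y+e) for b in g]
    P+=[(e,b) for e in (-70,70) for b in np.linspace(-80,80,40)]
    return np.array(P)/1e3
def w2pxs(p,X):
    c=X@p["world_to_cam"][:3,:3].T+p["world_to_cam"][:3,3];x,y,z=c[:,0],-c[:,1],-c[:,2];K=p["mtx"]
    r=np.hypot(x,y)+1e-12;t=np.arctan2(r,z);return np.c_[K[0,2]+K[0,0]*t*x/r,K[1,2]+K[1,1]*t*y/r]
def fitdie(p,x0=(.5687,.027,.171),skip=(),vmax=225):
    g=cv2.cvtColor(p["img"],cv2.COLOR_RGB2GRAY);D=cv2.distanceTransform(255-cv2.Canny(g,25,70),cv2.DIST_L2,5)
    P=outlines(skip)
    def f(t):
        c,s=np.cos(t[2]),np.sin(t[2])
        X=np.c_[t[0]+c*P[:,0]-s*P[:,1],t[1]+s*P[:,0]+c*P[:,1],np.full(len(P),.038)]
        u=w2pxs(p,X);ok=(u[:,0]>2)&(u[:,0]<509)&(u[:,1]>2)&(u[:,1]<vmax)
        d=cv2.remap(D,u[:,0].astype(np.float32)[None],u[:,1].astype(np.float32)[None],cv2.INTER_LINEAR)[0]
        return np.where(ok,np.minimum(d,8),0.)
    best=None
    for dx in (-.002,0,.002):
        for dy in (-.002,0,.002):
            o=least_squares(f,np.array(x0)+[dx,dy,0],loss="soft_l1",f_scale=1.5,x_scale=[1e-3,1e-3,1e-2],diff_step=1e-3)
            if best is None or o.cost<best.cost: best=o
    t=best.x;c,s=np.cos(t[2]),np.sin(t[2]);print("die",t.round(4),"cost",best.cost.round(1))
    cav={k:np.array([t[0]+c*x*1e-3-s*y*.054,t[1]+s*x*1e-3+c*y*.054]).round(4) for k,(x,y) in CAV.items()}
    return t,cav
E
python3 - <<'E'
from h import *
p=snap("wrist")
blanks(p);go(.575,-.09,.13,.171);print(manip.sense()["force"])
E
```

```text
round0 0.73 [ 0.4274 -0.2767] [42.  46.7] 12.8 [208 179 130]
round0 0.6 [ 0.538  -0.2787] [31.7 52.9] 64.0 [230 202 146]
square0 0.73 [ 0.4244 -0.1821] [42.1 41.7] 63.2 [244 228 171]
square0 0.71 [ 0.6895 -0.3939] [23.1 49.5] 11.3 [ 64 104 189]
square0 0.69 [ 0.5444 -0.3651] [ 5.9 36.9] 52.1 [223 189 136]
t 16.1 tcp [ 0.4278 -0.2786  0.0053] yaw 0.1690 gap 0.502 grip 40.3 | shift shares [ 0.3219  0.3541 -0.2494] rz share -0.0003
[1.09170675 2.17340296 6.88593653]
```

Request:
servo_tool(commands=[0, 0, -0.06, 0, 0, 0, -1, 0, 0, -0.064, 0, 0, 0, -1, 0, 0, -0.064, 0, 0, 0, -1, 0, 0, -0.06, 0, 0, 0, -1, 0.0536, 0.059, 0, 0, 0, -0.0003, -1, 0.0536, 0.059, 0, 0, 0, 0, -1, 0.0536, 0.059, 0, 0, 0, 0, -1, 0.0536, 0.059, 0, 0, 0, 0, -1, 0.0536, 0.059, 0, 0, 0, 0, -1, 0.0536, 0.059, 0, 0, 0, 0, -1, 0, 0, 0, 0, 0, 0, -1, 0, 0, 0, 0, 0, 0, -1])

```text
t: 17.1
tcp_pos: [0.5752, -0.0879, 0.1283]
tool_rot: [0.642, 0.766, 0.0, 0.001]
force: [-0.1, 0.1, -0.3]
finger_gap: 0.503
gripper_force: 40.6
```

Request:
servo_tool(commands=[0, 0, 0, 0, 0, 0, -1, 0, 0, 0, 0, 0, 0, -1, 0, 0, 0, 0, 0, 0, -1])

```text
t: 17.35
tcp_pos: [0.5733, -0.0911, 0.128]
tool_rot: [0.645, 0.764, -0.0, -0.0]
force: [-0.2, -0.2, 0.1]
finger_gap: 0.498
gripper_force: 40.6
```

Run:
```python
from h import *
p=snap("wrist")
t,c=fitdie(p,skip=("r_bl",));print(c)
x,y=c["r_mr"];go(x,y,.06,t[2])
blanks(p,.043)
```

```text
die [0.5687 0.0265 0.1711] cost 121.4
{'r_tl': array([0.523 , 0.0734]), 's_tr': array([0.5959, 0.086 ]), 's_ml': array([0.5322, 0.0202]), 'r_mr': array([0.6051, 0.0328]), 'r_bl': array([ 0.5414, -0.033 ]), 's_br': array([ 0.6143, -0.0204])}
t 17.4 tcp [ 0.5735 -0.0911  0.128 ] yaw 0.1686 gap 0.502 grip 40.6 | shift shares [0.2338 0.104  0.136 ] rz share -0.0004
round0 0.75 [ 0.5803 -0.1326] [69.3 77.9] 12.7 [239 213 154]
round0 0.65 [ 0.542  -0.0345] [43.7 44.7] 8.5 [242 219 159]
square0 0.69 [ 0.444  -0.1586] [41.8 36.5] 63.3 [205 176 127]
```

Request:
servo_tool(commands=[0.0578, 0.026, 0, 0, 0, -0.0004, -1, 0.0578, 0.026, 0, 0, 0, 0, -1, 0.0578, 0.026, 0, 0, 0, 0, -1, 0.0578, 0.026, 0, 0, 0, 0, -1, 0, 0, 0.05, 0, 0, 0, -1, 0, 0, 0.045, 0, 0, 0, -1, 0, 0, 0.03, 0, 0, 0, -1, 0, 0, 0.011, 0, 0, 0, -1, 0, 0, 0, 0, 0, 0, -1, 0, 0, 0, 0, 0, 0, -1, 0, 0, 0, 0, 0, 0, -1, 0, 0, 0, 0, 0, 0, -1])

```text
t: 18.5
tcp_pos: [0.6066, 0.0326, 0.0612]
tool_rot: [0.643, 0.766, 0.001, 0.001]
force: [-0.1, 0.3, 0.2]
finger_gap: 0.499
gripper_force: 40.6
```

Run:
```python
from h import *
p=snap("wrist")
t,c=fitdie(p,skip=("r_bl",));print(c)
for x,y in [c["r_mr"],(.6051,.0328)]: go(x,y,.040,t[2])
blanks(p,.063)
```

```text
die [0.5692 0.0278 0.1701] cost 82.7
{'r_tl': array([0.5236, 0.0748]), 's_tr': array([0.5966, 0.0873]), 's_ml': array([0.5328, 0.0216]), 'r_mr': array([0.6057, 0.0341]), 'r_bl': array([ 0.5419, -0.0317]), 's_br': array([ 0.6148, -0.0191])}
t 18.6 tcp [0.6065 0.0327 0.0612] yaw 0.1730 gap 0.492 grip 40.6 | shift shares [ 0.0031 -0.0011  0.0423] rz share 0.0005
t 18.6 tcp [0.6065 0.0327 0.0612] yaw 0.1730 gap 0.492 grip 40.6 | shift shares [ 0.0008 -0.0027  0.0423] rz share 0.0005
round0 0.86 [0.6061 0.0332] [43.4 48.2] 13.0 [234 202 144]
round0 0.43 [0.5507 0.0063] [12.1  6.7] 14.2 [176 142 104]
square0 0.68 [0.7568 0.0373] [ 77.1 147.7] 32.6 [111 106 103]
```

Request:
servo_tool(commands=[0, -0.002, 0.017, 0, 0, 0.0003, -1, 0, 0, 0.015, 0, 0, 0, -1, 0, 0, 0.011, 0, 0, 0, -1, 0, 0, 0, 0, 0, 0, -1, 0, 0, 0, 0, 0, 0, -1, 0, 0, 0, 0, 0, 0, -1])

```text
t: 19.15
tcp_pos: [0.6035, 0.0328, 0.038]
tool_rot: [0.644, 0.765, -0.001, -0.001]
force: [-2.1, -0.2, 3.4]
finger_gap: 0.499
gripper_force: 52.1
```

Run:
```python
from h import *
go(.6055,.0325,.040,.171)
print(manip.sense()["force"])
```

```text
t 19.1 tcp [0.6035 0.0328 0.038 ] yaw 0.1718 gap 0.499 grip 52.1 | shift shares [-0.0013  0.0037 -0.0039] rz share 0.0001
[-2.09958553 -0.20754628  3.44641439]
```

Request:
servo_tool(commands=[0, 0, 0, 0, 0, 0, 0.1, 0, 0, 0, 0, 0, 0, 0.2, 0, 0, 0, 0, 0, 0, 0.2, 0, 0, 0, 0, 0, 0, 0.2, 0, 0, -0.03, 0, 0, 0, 0.2, 0, 0, -0.05, 0, 0, 0, 0.3, 0, 0, -0.06, 0, 0, 0, 0.4, 0, 0, -0.06, 0, 0, 0, 0.5, 0, 0, 0, 0, 0, 0, 0.5, 0, 0, 0, 0, 0, 0, 0.5])

```text
t: 19.98
tcp_pos: [0.6061, 0.0327, 0.1404]
tool_rot: [0.644, 0.765, 0.001, 0.002]
force: [0.2, -0.0, 0.3]
finger_gap: 0.748
gripper_force: 0.0
```

Run:
```python
from h import *
p=snap("wrist");t,c=fitdie(p,skip=("r_bl","r_mr"));print(c)
blanks(p,.043)
go(.5385,-.2865,.08,.171)
```

```text
die [0.5688 0.0271 0.1853] cost 67.8
{'r_tl': array([0.5225, 0.0733]), 's_tr': array([0.5952, 0.087 ]), 's_ml': array([0.5324, 0.0203]), 'r_mr': array([0.6052, 0.0339]), 'r_bl': array([ 0.5424, -0.0328]), 's_br': array([ 0.6151, -0.0192])}
round0 0.91 [0.6048 0.034 ] [44.4 46.1] 0.6 [238 211 151]
round0 0.78 [ 0.5418 -0.0237] [43.8 32. ] 6.2 [223 193 139]
round0 0.36 [0.5724 0.0099] [139.6 203.7] 10.2 [109 107 103]
t 20.1 tcp [0.6035 0.033  0.1371] yaw 0.1715 gap 0.746 grip 0.0 | shift shares [-0.6075 -0.2368  0.1144] rz share 0.0001
```

Request:
servo_tool(commands=[-0.0675, -0.0263, 0, 0, 0, 0, 0.5, -0.0675, -0.0263, 0, 0, 0, 0, 0.5, -0.0675, -0.0263, 0, 0, 0, 0, 0.5, -0.0675, -0.0263, 0.01, 0, 0, 0, 0.5, -0.0675, -0.0263, 0.02, 0, 0, 0, 0.5, -0.0675, -0.0263, 0.025, 0, 0, 0, 0.5, -0.0675, -0.0263, 0.025, 0, 0, 0, 0.5, -0.0675, -0.0263, 0.02, 0, 0, 0, 0.5, -0.0675, -0.0263, 0.014, 0, 0, 0, 0.5, 0, 0, 0, 0, 0, 0, 0.5, 0, 0, 0, 0, 0, 0, 0.5, 0, 0, 0, 0, 0, 0, 0.5])

```text
t: 21.13
tcp_pos: [0.5388, -0.2858, 0.08]
tool_rot: [0.644, 0.765, 0.0, -0.002]
force: [0.3, 1.2, -0.2]
finger_gap: 0.75
gripper_force: 0.0
```

Run:
```python
from h import *
p=snap("wrist")
for o in blanks(p): 
  if o[0]=="round0":go(o[2][0],o[2][1],.003,.1713)
```

```text
round0 0.94 [ 0.5395 -0.2853] [44.6 45.9] 9.8 [246 240 195]
square0 0.84 [ 0.5488 -0.3796] [44.4 47.3] 44.8 [189 152 111]
square0 0.58 [ 0.6775 -0.4067] [31.7 39.9] 41.5 [ 82 137 234]
square0 0.57 [ 0.4264 -0.1827] [42.2 46. ] 63.9 [239 231 186]
t 21.3 tcp [ 0.5399 -0.2848  0.0812] yaw 0.1735 gap 0.751 grip 0.0 | shift shares [-0.0009 -0.0009  0.1565] rz share 0.0003
```

Request:
servo_tool(commands=[0.001, -0.001, 0.05, 0, 0, 0.0002, 0.5, 0, 0, 0.05, 0, 0, 0, 0.5, 0, 0, 0.03, 0, 0, 0, 0.5, 0, 0, 0.016, 0, 0, 0, 0.5, 0, 0, 0.006, 0, 0, 0, 0.5, 0, 0, 0, 0, 0, 0, 0.5, 0, 0, 0, 0, 0, 0, -1, 0, 0, 0, 0, 0, 0, -1, 0, 0, 0, 0, 0, 0, -1, 0, 0, 0, 0, 0, 0, -1, 0, 0, 0, 0, 0, 0, -1])

```text
t: 22.2
tcp_pos: [0.5409, -0.2886, 0.0102]
tool_rot: [0.644, 0.765, -0.001, 0.003]
force: [-3.2, -0.2, 13.6]
finger_gap: 0.045
gripper_force: 7.1
```

Run:
```python
from h import *
p=snap("wrist");blanks(p);go(.555,-.04,.12,.171)
```

```text
round0 0.86 [ 0.551  -0.2836] [40.7 45.7] 35.2 [242 229 178]
square0 0.89 [ 0.4278 -0.1833] [41.8 47.3] 63.8 [229 213 162]
t 22.4 tcp [ 0.5411 -0.2885  0.0101] yaw 0.1706 gap 0.001 grip 8.4 | shift shares [ 0.4838  0.1126 -0.2222] rz share -0.0001
```

The grip missed: the fingers closed on top of the blank. Pads at this opening sit several mm behind the TCP, so I need to go a bit lower. Lifting and opening to look again.

Request:
servo_tool(commands=[0, 0, -0.05, 0, 0, 0, -1, 0, 0, -0.05, 0, 0, 0, 0, 0, 0, -0.05, 0, 0, 0, 0.4, 0, 0, 0, 0, 0, 0, 0.5, 0, 0, 0, 0, 0, 0, 0.5, 0, 0, 0, 0, 0, 0, 0.5, 0, 0, 0, 0, 0, 0, 0.5])

```text
t: 22.93
tcp_pos: [0.5386, -0.2857, 0.0798]
tool_rot: [0.644, 0.765, -0.0, -0.001]
force: [-0.7, -0.5, -0.2]
finger_gap: 0.75
gripper_force: 0.0
```

Run:
```python
from h import *
p=snap("wrist","w9")
for o in blanks(p): 
  if o[0]=="round0":go(o[2][0],o[2][1],-.001,.1713)
```

```text
round0 0.57 [ 0.5499 -0.2858] [44.  46.2] 8.9 [246 240 194]
square0 0.79 [ 0.6777 -0.4072] [33.1 40.4] 43.8 [ 81 135 230]
square0 0.69 [ 0.427  -0.1823] [43.3 47.1] 63.4 [236 227 182]
square0 0.64 [ 0.5484 -0.3793] [43.9 46.7] 45.6 [191 153 112]
square0 0.59 [ 0.6664 -0.2967] [83.5 79.5] 15.7 [155  75  72]
t 23.1 tcp [ 0.5387 -0.2857  0.0793] yaw 0.1702 gap 0.751 grip 0.0 | shift shares [-0.0042  0.0224  0.1605] rz share -0.0002
```

View pics/w9.png

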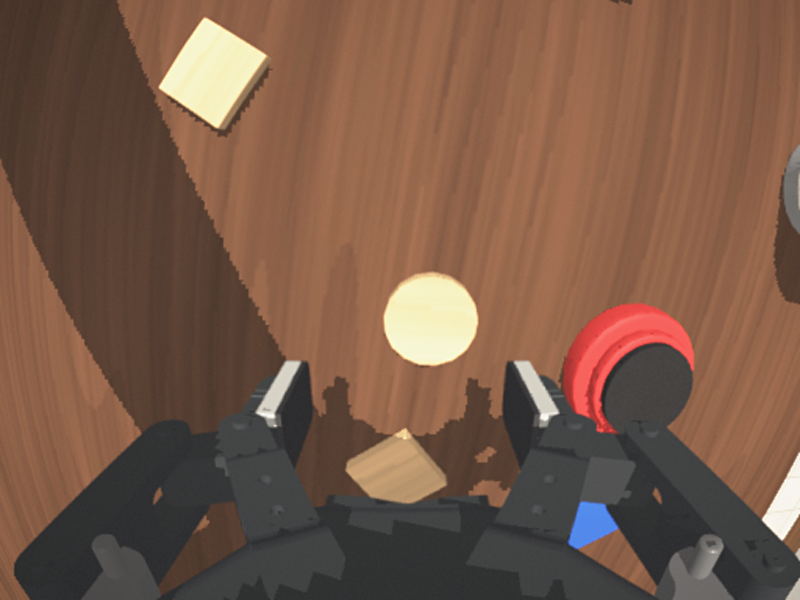

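The round has shifted about 11 mm in +x, to (431,319) px, and still lies flat. I'm regrasping lower, with a narrower pre-opening.

Request:
servo_tool(commands=[-0.003, 0.0224, 0.04, 0, 0, 0, 0.35, 0, 0, 0.05, 0, 0, 0, 0.35, 0, 0, 0.035, 0, 0, 0, 0.35, 0, 0, 0.02, 0, 0, 0, 0.35, 0, 0, 0.01, 0, 0, 0, 0.35, 0, 0, 0.005, 0, 0, 0, 0.35, 0, 0, 0, 0, 0, 0, -1, 0, 0, 0, 0, 0, 0, -1, 0, 0, 0, 0, 0, 0, -1, 0, 0, 0, 0, 0, 0, -1, 0, 0, 0, 0, 0, 0, -1])

```text
t: 24.0
tcp_pos: [0.551, -0.2861, 0.0012]
tool_rot: [0.644, 0.765, 0.0, 0.001]
force: [-0.3, 0.1, -0.0]
finger_gap: 0.514
gripper_force: 40.6
```

Run:
```python
from h import *
p=snap("wrist");blanks(p);go(.555,-.04,.12,.171);print(manip.sense()["force"])
```

```text
round0 0.85 [ 0.5509 -0.2852] [43.2 47.4] 12.0 [243 227 170]
square0 0.57 [ 0.4283 -0.1838] [41.8 49.3] 65.2 [218 194 141]
t 24.1 tcp [ 0.5507 -0.2859  0.0008] yaw 0.1702 gap 0.515 grip 40.7 | shift shares [ 0.4832  0.0919 -0.2386] rz share -0.0001
[0.45353204 0.47830552 1.41697968]
```

Request:
servo_tool(commands=[0, 0, -0.06, 0, 0, 0, -1, 0, 0, -0.06, 0, 0, 0, -1, 0, 0, -0.06, 0, 0, 0, -1, 0, 0, -0.058, 0, 0, 0, -1, 0.069, 0.0131, 0, 0, 0, 0, -1, 0.069, 0.0131, 0, 0, 0, 0, -1, 0.069, 0.0131, 0, 0, 0, 0, -1, 0.069, 0.0131, 0, 0, 0, 0, -1, 0.069, 0.0131, 0, 0, 0, 0, -1, 0.069, 0.0131, 0, 0, 0, 0, -1, 0.069, 0.0131, 0, 0, 0, 0, -1, 0, 0, 0, 0, 0, 0, -1])

```text
t: 25.15
tcp_pos: [0.5531, -0.0339, 0.1194]
tool_rot: [0.642, 0.766, 0.0, -0.002]
force: [-0.6, -0.7, 0.5]
finger_gap: 0.513
gripper_force: 40.9
```

Request:
servo_tool(commands=[0, 0, 0, 0, 0, 0, -1, 0, 0, 0, 0, 0, 0, -1, 0, 0, 0, 0, 0, 0, -1, 0, 0, 0, 0, 0, 0, -1])

```text
t: 25.48
tcp_pos: [0.5551, -0.0414, 0.1195]
tool_rot: [0.645, 0.764, 0.0, 0.0]
force: [0.5, 0.0, 0.2]
finger_gap: 0.512
gripper_force: 40.9
```

Run:
```python
from h import *
p=snap("wrist");t,c=fitdie(p,skip=("r_bl","r_mr"));print(c)
blanks(p,.043)
x,y=c["r_tl"];go(x,y,.06,.171)
```

```text
die [0.5685 0.027  0.1682] cost 134.4
{'r_tl': array([0.523, 0.074]), 's_tr': array([0.5959, 0.0864]), 's_ml': array([0.532 , 0.0208]), 'r_mr': array([0.605 , 0.0332]), 'r_bl': array([ 0.5411, -0.0324]), 's_br': array([ 0.614 , -0.0201])}
round0 0.97 [0.6036 0.0329] [45.  45.2] 65.3 [236 206 148]
round0 0.95 [ 0.5404 -0.0307] [45.3 40.2] 20.9 [238 208 149]
round0 0.94 [ 0.5633 -0.0845] [71.6 78.6] 6.4 [234 203 144]
square0 0.71 [0.5683 0.0236] [137.1 172.2] 9.9 [115 113 110]
square0 0.54 [ 0.4341 -0.1327] [15.7  4.6] 51.1 [221 187 134]
t 25.6 tcp [ 0.555  -0.0411  0.1194] yaw 0.1685 gap 0.513 grip 40.9 | shift shares [ 0.2378 -0.0244  0.1188] rz share -0.0004
```

Request:
servo_tool(commands=[0.0592, -0.0061, 0, 0, 0, -0.0004, -1, 0.0592, -0.0061, 0, 0, 0, 0, -1, 0.0592, -0.0061, 0, 0, 0, 0, -1, 0.0592, -0.0061, 0, 0, 0, 0, -1, 0, 0, 0.05, 0, 0, 0, -1, 0, 0, 0.045, 0, 0, 0, -1, 0, 0, 0.022, 0, 0, 0, -1, 0, 0, 0.01, 0, 0, 0, -1, 0, 0, 0, 0, 0, 0, -1, 0, 0, 0, 0, 0, 0, -1, 0, 0, 0, 0, 0, 0, -1, 0, 0, 0, 0, 0, 0, -1])

```text
t: 26.63
tcp_pos: [0.5234, 0.0742, 0.0569]
tool_rot: [0.644, 0.765, 0.001, 0.001]
force: [0.2, 0.2, 0.5]
finger_gap: 0.515
gripper_force: 40.9
```

Request:
servo_tool(commands=[0, 0, 0, 0, 0, 0, -1, 0, 0, 0, 0, 0, 0, -1])

```text
t: 26.8
tcp_pos: [0.523, 0.0744, 0.0566]
tool_rot: [0.644, 0.765, 0.0, 0.001]
force: [0.8, 0.4, -0.7]
finger_gap: 0.517
gripper_force: 40.9
```

Run:
```python
from h import *
go(.5231,.0735,.0365,.171)
```

```text
t 26.8 tcp [0.523  0.0744 0.0566] yaw 0.1726 gap 0.517 grip 40.9 | shift shares [-0.0018 -0.0001  0.0402] rz share 0.0003
```

Request:
servo_tool(commands=[-0.0014, 0, 0.017, 0, 0, 0.0003, -1, 0, 0, 0.014, 0, 0, 0, -1, 0, 0, 0.009, 0, 0, 0, -1, 0, 0, 0, 0, 0, 0, -1, 0, 0, 0, 0, 0, 0, -1, 0, 0, 0, 0, 0, 0, -1])

```text
t: 27.3
tcp_pos: [0.5224, 0.0738, 0.0361]
tool_rot: [0.644, 0.765, -0.0, -0.0]
force: [-0.7, 0.0, 7.3]
finger_gap: 0.511
gripper_force: 45.2
```

Run:
```python
from h import *
go(.5231,.0735,.0365,.171);print(manip.sense()["force"])
```

```text
t 27.3 tcp [0.5224 0.0738 0.0361] yaw 0.1710 gap 0.511 grip 45.2 | shift shares [-0.0008  0.0013 -0.0008] rz share -0.0000
[-0.70172428  0.00784377  7.2528626 ]
```

Request:
servo_tool(commands=[0, 0, -0.002, 0, 0, 0, 0.1, 0, 0, 0, 0, 0, 0, 0.2, 0, 0, 0, 0, 0, 0, 0.2, 0, 0, 0, 0, 0, 0, 0.2, 0, 0, -0.03, 0, 0, 0, 0.2, 0, 0, -0.05, 0, 0, 0, 0.3, 0, 0, -0.06, 0, 0, 0, 0.4, 0, 0, -0.06, 0, 0, 0, 0.5, 0, 0, 0, 0, 0, 0, 0.5, 0, 0, 0, 0, 0, 0, 0.5, 0, 0, 0, 0, 0, 0, 0.5])

```text
t: 28.22
tcp_pos: [0.5221, 0.0739, 0.1365]
tool_rot: [0.644, 0.765, -0.0, -0.0]
force: [-0.1, 0.9, 0.0]
finger_gap: 0.75
gripper_force: 0.0
```

Run:
```python
from h import *
p=snap("wrist");blanks(p,.043)
go(.426,-.1825,.08,.171)
print(manip.sense()["q"])
```

```text
round0 0.87 [0.5221 0.0744] [45.5 44.8] 9.8 [230 194 138]
round0 0.63 [0.6085 0.0488] [16.5 43.7] 65.3 [213 174 125]
round0 0.57 [0.5673 0.0271] [137.7 174.4] 9.7 [95 93 90]
round0 0.55 [ 0.541  -0.0295] [43.9 47.9] 9.8 [131 105  77]
square0 0.76 [ 0.4261 -0.1321] [43.6 14.9] 61.5 [142 114  83]
t 28.4 tcp [0.5216 0.0739 0.1355] yaw 0.1709 gap 0.752 grip 0.0 | shift shares [-0.4729 -0.2752  0.1116] rz share -0.0000
[-7.15933084e-02  5.37902432e-01  1.76615667e+00 -4.06875489e-05
  8.40807292e-01 -2.42450199e-01]
```

Request:
servo_tool(commands=[-0.0676, -0.0393, 0, 0, 0, 0, 0.5, -0.0676, -0.0393, 0, 0, 0, 0, 0.5, -0.0676, -0.0393, 0, 0, 0, 0, 0.5, -0.0676, -0.0393, 0, 0, 0, 0, 0.5, -0.0676, -0.0393, 0, 0, 0, 0, 0.5, -0.0676, -0.0393, 0, 0, 0, 0, 0.5, -0.0676, -0.0393, 0, 0, 0, 0, 0.5, 0, 0, 0.02, 0, 0, 0.0168, 0.5, 0, 0, 0.02, 0, 0, 0.0168, 0.5, 0, 0, 0.02, 0, 0, 0.0168, 0.5, 0, 0, 0.02, 0, 0, 0.0168, 0.5, 0, 0, 0.02, 0, 0, 0.0168, 0.5])

```text
t: 29.37
tcp_pos: [0.4267, -0.1826, 0.0855]
tool_rot: [0.823, 0.568, -0.0, -0.001]
force: [0.7, -0.4, 0.6]
finger_gap: 0.75
gripper_force: 0.0
```

Request:
servo_tool(commands=[0, 0, 0.0116, 0, 0, 0.0168, 0.5, 0, 0, 0, 0, 0, 0, 0.5, 0, 0, 0, 0, 0, 0, 0.5, 0, 0, 0, 0, 0, 0, 0.5, 0, 0, 0, 0, 0, 0, 0.5, 0, 0, 0, 0, 0, 0, 0.5])

```text
t: 29.87
tcp_pos: [0.4276, -0.1828, 0.0815]
tool_rot: [0.85, 0.527, 0.0, 0.0]
force: [-0.6, -0.7, 0.3]
finger_gap: 0.749
gripper_force: 0.0
```

Run:
```python
from h import *
p=snap("wrist")
for o in blanks(p):
  if o[0]=="square0": go(o[2][0],o[2][1],-.0005,np.radians((o[4]%90)-90))
```

```text
square0 0.79 [ 0.4252 -0.1806] [42.2 41.8] 63.5 [246 242 201]
square0 0.5 [ 0.5656 -0.3693] [ 9.4 36.9] 25.7 [235 212 160]
t 30.0 tcp [ 0.4275 -0.1828  0.0815] yaw -0.4619 gap 0.748 grip 0.0 | shift shares [ 0.0019 -0.0062  0.1639] rz share 0.0001
t 30.0 tcp [ 0.4275 -0.1828  0.0815] yaw -0.4619 gap 0.748 grip 0.0 | shift shares [-0.2108  0.4134  0.1642] rz share 0.1051
```

Request:
servo_tool(commands=[0.0015, -0.006, 0.04, 0, 0, 0, 0.3, 0, 0, 0.05, 0, 0, 0, 0.3, 0, 0, 0.038, 0, 0, 0, 0.3, 0, 0, 0.02, 0, 0, 0, 0.3, 0, 0, 0.01, 0, 0, 0, 0.3, 0, 0, 0.005, 0, 0, 0, 0.3, 0, 0, 0, 0, 0, 0, -1, 0, 0, 0, 0, 0, 0, -1, 0, 0, 0, 0, 0, 0, -1, 0, 0, 0, 0, 0, 0, -1, 0, 0, 0, 0, 0, 0, -1])

```text
t: 30.93
tcp_pos: [0.4254, -0.1809, 0.0002]
tool_rot: [0.85, 0.526, 0.0, 0.001]
force: [-0.2, 0.2, -0.3]
finger_gap: 0.473
gripper_force: 41.1
```

Run:
```python
from h import *
p=snap("wrist");blanks(p);go(.585,-.08,.12,.171);print(manip.sense()["force"])
```

```text
square0 0.71 [ 0.4256 -0.18  ] [44.7 41.5] 63.3 [228 210 162]
square0 0.52 [ 0.5796 -0.4507] [21.4 64.1] 39.2 [ 53  82 144]
square0 0.46 [ 0.5653 -0.3687] [13.8 41.4] 14.0 [222 192 139]
t 31.1 tcp [ 4.253e-01 -1.809e-01  1.000e-04] yaw -0.4624 gap 0.478 grip 41.6 | shift shares [ 0.3231  0.196  -0.2396] rz share -0.1008
[-0.2849194  -0.25251625  4.69726775]
```

Request:
servo_tool(commands=[0, 0, -0.06, 0, 0, 0, -1, 0, 0, -0.06, 0, 0, 0, -1, 0, 0, -0.06, 0, 0, 0, -1, 0, 0, -0.06, 0, 0, 0, -1, 0.0646, 0.0392, 0, 0, 0, 0, -1, 0.0646, 0.0392, 0, 0, 0, 0, -1, 0.0646, 0.0392, 0, 0, 0, 0, -1, 0.0646, 0.0392, 0, 0, 0, 0, -1, 0.0646, 0.0392, 0, 0, 0, 0, -1, 0, 0, 0, 0, 0, -0.0168, -1, 0, 0, 0, 0, 0, -0.0168, -1, 0, 0, 0, 0, 0, -0.0168, -1])

```text
t: 32.08
tcp_pos: [0.5849, -0.0788, 0.1192]
tool_rot: [0.754, 0.656, -0.0, -0.0]
force: [0.1, 0.1, 0.1]
finger_gap: 0.479
gripper_force: 41.1
```

Request:
servo_tool(commands=[0, 0, 0, 0, 0, -0.0168, -1, 0, 0, 0, 0, 0, -0.0168, -1, 0, 0, 0, 0, 0, -0.0168, -1, 0, 0, 0, 0, 0, 0, -1, 0, 0, 0, 0, 0, 0, -1, 0, 0, 0, 0, 0, 0, -1, 0, 0, 0, 0, 0, 0, -1, 0, 0, 0, 0, 0, 0, -1])

```text
t: 32.75
tcp_pos: [0.5847, -0.0799, 0.1196]
tool_rot: [0.645, 0.765, -0.0, -0.0]
force: [-0.6, -0.9, -0.6]
finger_gap: 0.479
gripper_force: 41.1
```

Run:
```python
from h import *
p=snap("wrist");t,c=fitdie(p,skip=("r_bl","r_mr","r_tl"));print(c)
blanks(p,.043)
x,y=c["s_ml"];go(x,y,.056,.171)
x,y=c["s_br"];go(x,y,.056,.171)
```

```text
die [0.5689 0.025  0.1786] cost 56.5
{'r_tl': array([0.5229, 0.0716]), 's_tr': array([0.5957, 0.0847]), 's_ml': array([0.5325, 0.0184]), 'r_mr': array([0.6053, 0.0316]), 'r_bl': array([ 0.542 , -0.0347]), 's_br': array([ 0.6149, -0.0216])}
round0 0.95 [0.525  0.0569] [44.7 18.6] 5.7 [222 200 146]
round0 0.81 [ 0.5425 -0.0341] [43.6 44.2] 8.0 [242 216 156]
round0 0.57 [0.6037 0.032 ] [45.5 44.2] 57.4 [239 215 155]
square0 0.68 [ 0.592 -0.123] [68.7 74.9] 9.6 [234 207 149]
t 32.9 tcp [ 0.5847 -0.0799  0.1197] yaw 0.1704 gap 0.475 grip 41.1 | shift shares [ 0.2115 -0.0696  0.1274] rz share -0.0001
t 32.9 tcp [ 0.5847 -0.0799  0.1197] yaw 0.1704 gap 0.475 grip 41.1 | shift shares [0.1047 0.0792 0.1274] rz share -0.0001
```

Request:
servo_tool(commands=[0.0354, 0.0262, 0, 0, 0, -0.0001, -1, 0.0354, 0.0262, 0, 0, 0, 0, -1, 0.0354, 0.0262, 0, 0, 0, 0, -1, 0, 0, 0.05, 0, 0, 0, -1, 0, 0, 0.045, 0, 0, 0, -1, 0, 0, 0.022, 0, 0, 0, -1, 0, 0, 0.01, 0, 0, 0, -1, 0, 0, 0, 0, 0, 0, -1, 0, 0, 0, 0, 0, 0, -1, 0, 0, 0, 0, 0, 0, -1, 0, 0, 0, 0, 0, 0, -1, 0, 0, 0, 0, 0, 0, -1])

```text
t: 33.9
tcp_pos: [0.6151, -0.0211, 0.0572]
tool_rot: [0.644, 0.765, 0.0, 0.001]
force: [0.4, -0.4, 0.0]
finger_gap: 0.473
gripper_force: 41.1
```

Run:
```python
from h import *
p=snap("wrist","w10");t,c=fitdie(p,skip=("r_bl","r_mr","r_tl"));print(c["s_br"])
blanks(p,.043);blanks(p,.066)
go(.6144,-.0208,.0365,.171)
```

```text
die [0.5692 0.0268 0.1645] cost 85.7
[ 0.6145 -0.0204]
round0 0.88 [0.6042 0.0332] [44.8 44.7] 80.7 [231 194 137]
round0 0.88 [0.5245 0.0725] [48.5 45.3] 3.3 [215 177 126]
round0 0.57 [ 0.5437 -0.0322] [48.9 45.5] 44.0 [217 180 128]
square0 0.71 [ 0.6168 -0.0323] [49.2 53.3] 10.1 [223 186 132]
square0 0.48 [0.5702 0.0263] [135.5 165.5] 9.5 [101  99  97]
round0 0.88 [0.604  0.0353] [38.2 38.1] 80.7 [231 194 137]
round0 0.88 [0.5361 0.0688] [41.3 38.6] 3.3 [215 177 126]
round0 0.57 [ 0.5525 -0.0204] [41.7 38.8] 44.0 [217 180 128]
square0 0.71 [ 0.6148 -0.0205] [41.9 45.4] 10.1 [223 186 132]
square0 0.48 [0.575  0.0295] [115.5 141.2] 9.5 [101  99  97]
t 34.1 tcp [ 0.6145 -0.0209  0.0564] yaw 0.1715 gap 0.482 grip 41.1 | shift shares [ 0.0002 -0.0003  0.0399] rz share 0.0001
```

Request:
servo_tool(commands=[0.0002, 0, 0.016, 0, 0, 0, -1, 0, 0, 0.013, 0, 0, 0, -1, 0, 0, 0.01, 0, 0, 0, -1, 0, 0, 0, 0, 0, 0, -1, 0, 0, 0, 0, 0, 0, -1, 0, 0, 0, 0, 0, 0, -1])

```text
t: 34.65
tcp_pos: [0.6142, -0.0207, 0.0366]
tool_rot: [0.644, 0.765, -0.0, -0.0]
force: [-1.6, 0.1, 5.0]
finger_gap: 0.478
gripper_force: 44.2
```

Run:
```python
from h import *
go(.6144,-.0206,.0365,.171);print(manip.sense()["force"])
```

```text
t 34.6 tcp [ 0.6142 -0.0207  0.0366] yaw 0.1717 gap 0.478 grip 44.2 | shift shares [0.0001 0.0004 0.0002] rz share 0.0001
[-1.56244511  0.08261705  4.96975451]
```

Request:
servo_tool(commands=[0, 0, -0.001, 0, 0, 0, 0.1, 0, 0, 0, 0, 0, 0, 0.15, 0, 0, 0, 0, 0, 0, 0.15, 0, 0, 0, 0, 0, 0, 0.15, 0, 0, -0.03, 0, 0, 0, 0.15, 0, 0, -0.05, 0, 0, 0, 0.3, 0, 0, -0.06, 0, 0, 0, 0.4, 0, 0, -0.06, 0, 0, 0, 0.5, 0, 0, 0, 0, 0, 0, 0.5, 0, 0, 0, 0, 0, 0, 0.5, 0, 0, 0, 0, 0, 0, 0.5])

```text
t: 35.57
tcp_pos: [0.6139, -0.0207, 0.1368]
tool_rot: [0.644, 0.765, -0.0, -0.0]
force: [-1.1, -0.4, 0.9]
finger_gap: 0.749
gripper_force: 0.0
```

Run:
```python
from h import *
p=snap("wrist");blanks(p,.043);q=snap("side");blanks(q)
go(.548,-.380,.08,.171)
```

```text
round0 0.83 [0.5231 0.0722] [45.3 44.9] 9.9 [237 210 150]
round0 0.61 [0.604 0.033] [45.  44.8] 88.1 [240 214 154]
round0 0.58 [ 0.5425 -0.0325] [47.5 44.8] 65.1 [235 207 148]
square0 0.83 [ 0.614 -0.02 ] [41.1 41.9] 8.5 [242 216 155]
square0 0.63 [0.5239 0.0721] [44.9 46.8] 66.7 [234 206 148]
square0 0.56 [ 0.7977 -0.1906] [ 37.7 122.3] 45.4 [190 185 177]
round0 0.67 [0.6083 0.0731] [50.9 43.9] 83.7 [231 194 123]
round0 0.5 [5.426e-01 2.000e-04] [50.4 47.5] 83.7 [230 195 124]
round0 0.43 [0.5246 0.111 ] [48.  41.6] 85.4 [234 198 125]
round0 0.23 [0.7931 0.1127] [212.8  74.9] 72.0 [115 106 101]
square0 0.94 [ 0.548  -0.3866] [45.2 44.4] 45.3 [237 207 129]
square0 0.77 [ 0.5719 -0.4767] [46.3 42.5] 52.8 [ 93 141 221]
square0 0.59 [0.6212 0.0196] [42.8 45. ] 83.7 [241 209 131]
square0 0.56 [ 0.6787 -0.4079] [47.5 46. ] 38.9 [ 75 120 202]
t 35.9 tcp [ 0.6138 -0.0207  0.136 ] yaw 0.1714 gap 0.750 grip 0.0 | shift shares [-0.6858 -0.2521  0.1119] rz share 0.0001
```

Request:
servo_tool(commands=[-0.0762, -0.028, 0, 0, 0, 0, 0.5, -0.0762, -0.028, 0, 0, 0, 0, 0.5, -0.0762, -0.028, 0, 0, 0, 0, 0.5, -0.0762, -0.028, 0, 0, 0, 0, 0.5, -0.0762, -0.028, 0, 0, 0, 0, 0.5, -0.0762, -0.028, 0, 0, 0, 0, 0.5, -0.0762, -0.028, 0, 0, 0, 0, 0.5, -0.0762, -0.028, 0, 0, 0, 0, 0.5, -0.0762, -0.028, 0, 0, 0, 0, 0.5, 0, 0, 0.02, 0, 0, -0.0164, 0.5, 0, 0, 0.02, 0, 0, -0.0164, 0.5, 0, 0, 0.02, 0, 0, -0.0164, 0.5])

```text
t: 36.87
tcp_pos: [0.5481, -0.3815, 0.1061]
tool_rot: [0.517, 0.856, 0.0, -0.0]
force: [0.3, 0.8, 0.1]
finger_gap: 0.752
gripper_force: 0.0
```

Request:
servo_tool(commands=[0, 0, 0.02, 0, 0, -0.0164, 0.5, 0, 0, 0.02, 0, 0, -0.0164, 0.5, 0, 0, 0.012, 0, 0, -0.0164, 0.5, 0, 0, 0, 0, 0, 0, 0.5, 0, 0, 0, 0, 0, 0, 0.5, 0, 0, 0, 0, 0, 0, 0.5, 0, 0, 0, 0, 0, 0, 0.5, 0, 0, 0, 0, 0, 0, 0.5])

```text
t: 37.53
tcp_pos: [0.5491, -0.3804, 0.0818]
tool_rot: [0.381, 0.925, -0.0, 0.001]
force: [0.4, -0.1, -0.0]
finger_gap: 0.751
gripper_force: 0.0
```

Run:
```python
from h import *
p=snap("wrist")
for o in blanks(p):
  if o[0]=="square0": go(o[2][0],o[2][1],-.0005,np.radians(o[4]%90))
```

```text
square0 0.8 [ 0.5475 -0.3817] [42.9 43.1] 45.1 [246 243 213]
square0 0.64 [ 0.5724 -0.4693] [36.8 47. ] 48.9 [ 58  90 155]
square0 0.64 [ 0.6629 -0.4114] [12.5 41.7] 39.2 [ 79 126 207]
t 37.7 tcp [ 0.549  -0.3803  0.0816] yaw 0.7894 gap 0.749 grip 0.0 | shift shares [ 0.0002 -0.0041  0.1642] rz share 0.0004
t 37.7 tcp [ 0.549  -0.3803  0.0816] yaw 0.7894 gap 0.749 grip 0.0 | shift shares [-0.1585 -0.0934  0.1644] rz share -0.0102
t 37.7 tcp [ 0.549  -0.3803  0.0816] yaw 0.7894 gap 0.749 grip 0.0 | shift shares [-0.2055  0.1163  0.1644] rz share 0.0167
```

Request:
servo_tool(commands=[0, -0.004, 0.04, 0, 0, 0.0003, 0.3, 0, 0, 0.05, 0, 0, 0, 0.3, 0, 0, 0.038, 0, 0, 0, 0.3, 0, 0, 0.02, 0, 0, 0, 0.3, 0, 0, 0.011, 0, 0, 0, 0.3, 0, 0, 0.005, 0, 0, 0, 0.3, 0, 0, 0, 0, 0, 0, -1, 0, 0, 0, 0, 0, 0, -1, 0, 0, 0, 0, 0, 0, -1, 0, 0, 0, 0, 0, 0, -1, 0, 0, 0, 0, 0, 0, -1])

```text
t: 38.6
tcp_pos: [0.5478, -0.3819, -0.0001]
tool_rot: [0.382, 0.924, -0.0, 0.001]
force: [0.1, 0.1, -0.4]
finger_gap: 0.475
gripper_force: 40.4
```

Run:
```python
from h import *
p=snap("wrist");blanks(p);go(.55,-.07,.12,.171);print(manip.sense()["force"])
```

```text
square0 0.87 [ 0.5474 -0.3815] [41.4 45. ] 45.2 [233 219 183]
square0 0.71 [ 0.5487 -0.4708] [10.6 24.3] 4.0 [ 55  83 142]
square0 0.56 [ 0.672  -0.3819] [32.7  6.4] 3.1 [ 76 121 205]
t 38.8 tcp [ 5.477e-01 -3.818e-01 -2.000e-04] yaw 0.7879 gap 0.481 grip 40.8 | shift shares [ 0.4364  0.4453 -0.2408] rz share 0.0982
[-0.73037651 -0.05896275  2.72801026]
```

Request:
servo_tool(commands=[0, 0, -0.06, 0, 0, 0, -1, 0, 0, -0.06, 0, 0, 0, -1, 0, 0, -0.06, 0, 0, 0, -1, 0, 0, -0.06, 0, 0, 0, -1, 0.0546, 0.0557, 0, 0, 0, 0, -1, 0.0546, 0.0557, 0, 0, 0, 0, -1, 0.0546, 0.0557, 0, 0, 0, 0, -1, 0.0546, 0.0557, 0, 0, 0, 0, -1, 0.0546, 0.0557, 0, 0, 0, 0, -1, 0.0546, 0.0557, 0, 0, 0, 0, -1, 0.0546, 0.0557, 0, 0, 0, 0, -1, 0.0546, 0.0557, 0, 0, 0, 0, -1])

```text
t: 39.75
tcp_pos: [0.5494, -0.0678, 0.1193]
tool_rot: [0.382, 0.924, 0.0, 0.0]
force: [0.7, -0.3, -0.9]
finger_gap: 0.474
gripper_force: 40.6
```

Request:
servo_tool(commands=[0, 0, 0, 0, 0, 0.0164, -1, 0, 0, 0, 0, 0, 0.0164, -1, 0, 0, 0, 0, 0, 0.0164, -1, 0, 0, 0, 0, 0, 0.0164, -1, 0, 0, 0, 0, 0, 0.0163, -1, 0, 0, 0, 0, 0, 0.0163, -1, 0, 0, 0, 0, 0, 0, -1, 0, 0, 0, 0, 0, 0, -1, 0, 0, 0, 0, 0, 0, -1, 0, 0, 0, 0, 0, 0, -1, 0, 0, 0, 0, 0, 0, -1])

```text
t: 40.67
tcp_pos: [0.5497, -0.0696, 0.1191]
tool_rot: [0.644, 0.765, -0.0, -0.0]
force: [-0.1, -0.2, -0.7]
finger_gap: 0.477
gripper_force: 40.6
```

Run:
```python
from h import *
p=snap("wrist");t,c=fitdie(p,skip=("r_bl","r_mr","r_tl","s_br"));print(c["s_ml"])
blanks(p,.043)
go(.5322,.0204,.056,.171)
```

```text
die [0.5689 0.0246 0.1699] cost 40.7
[0.5324 0.0183]
round0 0.61 [0.5238 0.0644] [45.4 32.6] 9.6 [232 207 149]
round0 0.58 [0.6034 0.0322] [46.6 43.8] 13.0 [234 205 147]
square0 0.72 [ 0.5573 -0.1142] [68.6 73.4] 9.8 [233 205 146]
t 40.8 tcp [ 0.5497 -0.0696  0.1191] yaw 0.1713 gap 0.476 grip 40.6 | shift shares [ 0.1833 -0.0038  0.1263] rz share 0.0000
```

Request:
servo_tool(commands=[0.0608, -0.0013, 0, 0, 0, 0, -1, 0.0608, -0.0013, 0, 0, 0, 0, -1, 0.0608, -0.0013, 0, 0, 0, 0, -1, 0, 0, 0.05, 0, 0, 0, -1, 0, 0, 0.045, 0, 0, 0, -1, 0, 0, 0.021, 0, 0, 0, -1, 0, 0, 0.01, 0, 0, 0, -1, 0, 0, 0, 0, 0, 0, -1, 0, 0, 0, 0, 0, 0, -1, 0, 0, 0, 0, 0, 0, -1, 0, 0, 0, 0, 0, 0, -1, 0, 0, 0, 0, 0, 0, -1])

```text
t: 41.82
tcp_pos: [0.5329, 0.0196, 0.057]
tool_rot: [0.644, 0.765, 0.0, 0.001]
force: [0.7, -0.3, -0.1]
finger_gap: 0.478
gripper_force: 40.6
```

Run:
```python
from h import *
p=snap("wrist");t,c=fitdie(p,skip=("r_bl","r_mr","r_tl","s_br"));print(c["s_ml"])
blanks(p,.066)
go(.5322,.0201,.0365,.171)
```

```text
die [0.5682 0.0277 0.1696] cost 43.4
[0.5317 0.0215]
round0 0.92 [0.59   0.0422] [37.1 40.1] 61.2 [218 178 126]
round0 0.8 [ 0.5382 -0.0147] [38.2 23.3] 8.6 [123  99  72]
round0 0.66 [0.5223 0.0752] [37.7 37.7] 9.8 [227 187 132]
square0 0.87 [0.5329 0.0193] [41.7 44.9] 10.1 [219 180 128]
square0 0.61 [0.5899 0.0152] [6.6 1.9] 5.6 [190 152 108]
square0 0.32 [0.5571 0.0549] [115.7 104.4] 10.1 [96 94 91]
t 42.0 tcp [0.5326 0.0199 0.0566] yaw 0.1708 gap 0.476 grip 40.6 | shift shares [ 0.0006 -0.0007  0.0403] rz share -0.0000
```

Request:
servo_tool(commands=[0.0012, -0.0007, 0.016, 0, 0, 0, -1, 0, 0, 0.013, 0, 0, 0, -1, 0, 0, 0.01, 0, 0, 0, -1, 0, 0, 0, 0, 0, 0, -1, 0, 0, 0, 0, 0, 0, -1, 0, 0, 0, 0, 0, 0, -1])

```text
t: 42.47
tcp_pos: [0.5315, 0.0206, 0.0366]
tool_rot: [0.644, 0.765, -0.0, -0.0]
force: [-1.2, 0.5, 5.1]
finger_gap: 0.477
gripper_force: 44.2
```

Run:
```python
from h import *
go(.5322,.0204,.0365,.171);print(manip.sense()["force"])
```

```text
t 42.5 tcp [0.5315 0.0206 0.0366] yaw 0.1710 gap 0.477 grip 44.2 | shift shares [-0.0006  0.0013  0.0001] rz share -0.0000
[-1.20074395  0.50554192  5.1492732 ]
```

Request:
servo_tool(commands=[0, 0, -0.001, 0, 0, 0, 0.1, 0, 0, 0, 0, 0, 0, 0.15, 0, 0, 0, 0, 0, 0, 0.15, 0, 0, 0, 0, 0, 0, 0.15, 0, 0, -0.03, 0, 0, 0, 0.15, 0, 0, -0.05, 0, 0, 0, 0.2, -0.04, 0.01, -0.06, 0, 0, 0, 0.2, -0.06, 0.01, -0.05, 0, 0, 0, 0.2, -0.06, 0.01, -0.05, 0, 0, 0, 0.2, -0.06, 0.01, 0, 0, 0, 0, 0.2, 0, 0, 0, 0, 0, 0, 0.2, 0, 0, 0, 0, 0, 0, 0.2])

```text
t: 43.47
tcp_pos: [0.5707, -0.0861, 0.1574]
tool_rot: [0.645, 0.764, 0.0, 0.0]
force: [-1.4, 0.0, -0.6]
finger_gap: 0.601
gripper_force: 0.0
```

Request:
servo_tool(commands=[0, 0, 0, 0, 0, 0, 0.2, 0, 0, 0, 0, 0, 0, 0.2, 0, 0, 0, 0, 0, 0, 0.2])

```text
t: 43.72
tcp_pos: [0.5692, -0.0832, 0.1563]
tool_rot: [0.644, 0.765, -0.0, -0.001]
force: [-0.1, -1.0, -0.7]
finger_gap: 0.602
gripper_force: 0.0
```

Run:
```python
from h import *
p=snap("wrist","w11");blanks(p,.043)
im=topdown(p,.55,.10,.5,.38,.043,"td4",s=1500)
q=snap("side")
for k in ["round0","square0","cup"]: print(k,[(np.round(d["box"]).tolist(),round(d["conf"],2)) for d in manip.look_for(q,k)])
go(.58,-.15,.06,.171)
```

```text
round0 0.8 [0.5239 0.0632] [44.3 30.8] 8.0 [232 208 150]
round0 0.78 [0.6039 0.0323] [45.7 45.1] 39.9 [238 212 153]
round0 0.67 [ 0.542  -0.0342] [45.4 45.7] 75.9 [237 211 152]
square0 0.96 [ 0.6134 -0.0214] [43. 42.] 9.1 [241 215 155]
square0 0.62 [0.5324 0.0182] [41.6 42.2] 9.7 [241 218 158]
round0 [([236.0, 185.0, 13.0, 12.0], 0.57), ([242.0, 206.0, 16.0, 10.0], 0.56)]
square0 [([314.0, 318.0, 28.0, 25.0], 0.68), ([272.0, 350.0, 26.0, 25.0], 0.67), ([237.0, 184.0, 13.0, 13.0], 0.67), ([236.0, 196.0, 19.0, 11.0], 0.66), ([268.0, 200.0, 15.0, 14.0], 0.49)]
cup [([201.0, 140.0, 12.0, 20.0], 0.46), ([265.0, 188.0, 10.0, 10.0], 0.16)]
t 44.1 tcp [ 0.5702 -0.0842  0.1571] yaw 0.1714 gap 0.601 grip 0.0 | shift shares [-0.133  -0.0031  0.1942] rz share 0.0001
```

View pics/w11.png

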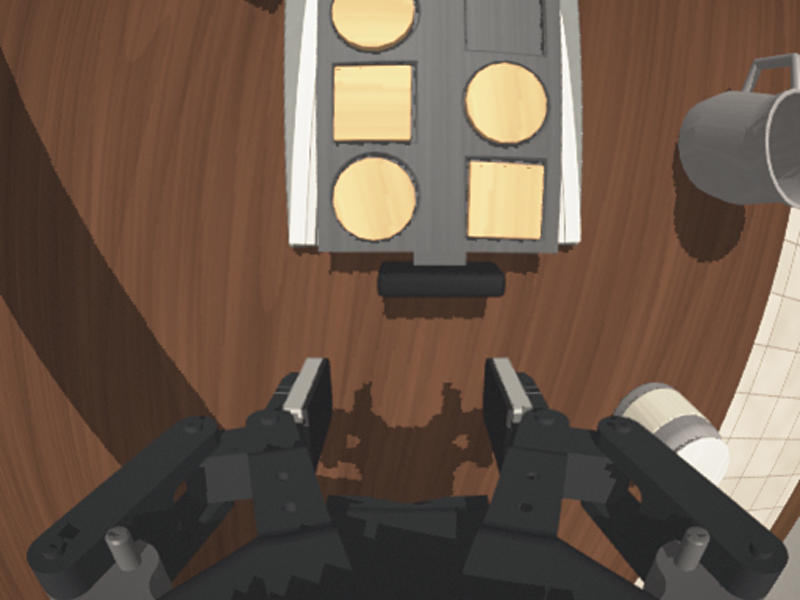

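All five blanks sit squarely in matching cavities. Now I'll lower half-open fingers behind the grip bar for the push.

Request:
servo_tool(commands=[-0.057, 0.0348, 0, 0, 0, 0, -0.3, 0, 0, 0, 0, 0, 0, -0.3, 0, 0, 0.06, 0, 0, 0, -0.3, 0, 0, 0.06, 0, 0, 0, -0.3, 0, 0, 0.06, 0, 0, 0, -0.3, 0, 0, 0.05, 0, 0, 0, -0.3, 0, 0, 0.023, 0, 0, 0, -0.3, 0, 0, 0, 0, 0, 0, -0.3, 0, 0, 0, 0, 0, 0, -0.3, 0, 0, 0, 0, 0, 0, -0.3])

```text
t: 44.9
tcp_pos: [0.5936, -0.1101, 0.0321]
tool_rot: [0.644, 0.765, 0.0, 0.001]
force: [-0.3, -0.1, 0.7]
finger_gap: 0.35
gripper_force: 0.0
```

```bash
cat >> h.py <<'E'
def along():
    s,t,m,a=state();d=np.array([-np.sin(.171),np.cos(.171)]);n=np.array([np.cos(.171),np.sin(.171)])
    r=t[:2]-[.5687,.0267];print(f"t {s['t']:.1f} along {r@d*1e3:.1f} across {r@n*1e3:.1f} z {t[2]*1e3:.1f} yaw {a:.4f} F {s['force'][:2]@d:.1f} {s['force'][:2]@n:.1f} {s['force'][2]:.1f} gap {s['finger_gap']:.2f}")
E
python3 - <<'E'
from h import *
along()
p=snap("wrist");t,c=fitdie(p,skip=("r_bl","r_mr","r_tl","s_br","s_ml"));blanks(p,.043)
E
```

```text
t 44.9 along -139.0 across 1.2 z 32.1 yaw 0.1710 F -0.0 -0.3 0.7 gap 0.35
die [0.5687 0.0265 0.1722] cost 10.0
round0 0.63 [ 0.5426 -0.0342] [45.7 44.7] 7.6 [239 212 153]
square0 0.9 [ 0.5357 -0.0012] [43.3 10.5] 2.8 [197 169 121]
square0 0.7 [ 0.6133 -0.0221] [42.4 41.8] 9.5 [240 216 156]
square0 0.47 [ 0.5793 -0.0345] [134.9  99.3] 9.7 [100  98  95]
```

Request:
servo_tool(commands=[0.01, -0.002, 0, 0, 0, 0, -0.3, 0.01, 0, 0, 0, 0, 0, -0.3, 0.01, 0, 0, 0, 0, 0, -0.3, 0.01, 0, 0, 0, 0, 0, -0.3, 0.01, 0, 0, 0, 0, 0, -0.3, 0.01, 0, 0, 0, 0, 0, -0.3, 0.01, 0, 0, 0, 0, 0, -0.3, 0.01, 0, 0, 0, 0, 0, -0.3, 0.01, 0, 0, 0, 0, 0, -0.3, 0.01, 0, 0, 0, 0, 0, -0.3, 0.01, 0, 0, 0, 0, 0, -0.3, 0.01, 0, 0, 0, 0, 0, -0.3])

```text
t: 46.05
tcp_pos: [0.5823, -0.0516, 0.031]
tool_rot: [0.644, 0.765, 0.0, 0.002]
force: [0.6, -4.8, 0.7]
finger_gap: 0.347
gripper_force: 2.7
```

```bash
python3 -c "
from h import *
along()"
```

```text
t 46.0 along -79.5 across 0.1 z 31.0 yaw 0.1716 F -4.8 -0.2 0.7 gap 0.35
```

Request:
servo_tool(commands=[0.007, 0, 0, 0, 0, 0, -0.3, 0.007, 0, 0, 0, 0, 0, -0.3, 0.007, 0, 0, 0, 0, 0, -0.3, 0.007, 0, 0, 0, 0, 0, -0.3, 0.007, 0, 0, 0, 0, 0, -0.3, 0.007, 0, 0, 0, 0, 0, -0.3, 0.007, 0, 0, 0, 0, 0, -0.3, 0.007, 0, 0, 0, 0, 0, -0.3, 0.007, 0, 0, 0, 0, 0, -0.3])

```text
t: 46.8
tcp_pos: [0.5763, -0.0214, 0.031]
tool_rot: [0.643, 0.766, -0.001, 0.002]
force: [-1.9, -9.9, 1.4]
finger_gap: 0.35
gripper_force: 4.7
```

```bash
python3 -c "
from h import *
along()"
```

```text
t 46.8 along -48.7 across -0.7 z 31.0 yaw 0.1735 F -9.4 -3.5 1.4 gap 0.35
```

Request:
servo_tool(commands=[0.004, 0, 0, 0, 0, 0, -0.3, 0.004, 0, 0, 0, 0, 0, -0.3, 0.004, 0, 0, 0, 0, 0, -0.3, 0.004, 0, 0, 0, 0, 0, -0.3, 0.004, 0, 0, 0, 0, 0, -0.3, 0.004, 0, 0, 0, 0, 0, -0.3])

```text
t: 47.3
tcp_pos: [0.5733, -0.0105, 0.031]
tool_rot: [0.643, 0.766, -0.002, 0.001]
force: [-2.9, -12.3, 2.2]
finger_gap: 0.347
gripper_force: 6.1
```

```bash
python3 -c "
from h import *
along()"
```

```text
t 47.3 along -37.4 across -1.8 z 31.0 yaw 0.1747 F -11.6 -5.0 2.2 gap 0.35
```

Request:
servo_tool(commands=[0.004, 0, 0, 0, 0, 0, -0.3, 0.004, 0, 0, 0, 0, 0, -0.3, 0.004, 0, 0, 0, 0, 0, -0.3, 0.004, 0, 0, 0, 0, 0, -0.3, 0.004, 0, 0, 0, 0, 0, -0.3, 0.004, 0, 0, 0, 0, 0, -0.3])

```text
t: 47.8
tcp_pos: [0.5727, -0.0072, 0.0312]
tool_rot: [0.64, 0.768, -0.006, 0.006]
force: [-5.6, -48.8, -1.6]
finger_gap: 0.349
gripper_force: 23.8
```

```bash
python3 -c "
from h import *
along()"
```

```text
t 47.8 along -34.1 across -1.8 z 31.2 yaw 0.1817 F -47.1 -13.9 -1.6 gap 0.35
```

Request:
servo_tool(commands=[-0.02, 0, 0, 0, 0, 0, -0.3, -0.03, 0, 0, 0, 0, 0, -0.3, -0.04, 0, 0, 0, 0, 0, -0.3, 0, 0, -0.05, 0, 0, 0, -0.3, 0, 0, -0.07, 0, 0, 0, -0.3, 0, 0, -0.07, 0, 0, 0, -0.3, 0, 0, -0.07, 0, 0, 0, -0.3, 0.06, 0, -0.05, 0, 0, 0, -0.3, 0, 0, 0, 0, 0, 0, -0.3, 0, 0, 0, 0, 0, 0, -0.3, 0, 0, 0, 0, 0, 0, -0.3, 0, 0, 0, 0, 0, 0, -0.3])

```text
t: 48.8
tcp_pos: [0.5732, -0.0107, 0.1842]
tool_rot: [0.644, 0.765, -0.001, -0.001]
force: [-0.1, 0.3, 0.2]
finger_gap: 0.348
gripper_force: 0.0
```

Run:
```python
from h import *
along()
p=snap("wrist","w12");blanks(p,.043)
x0=(.5687-.084*.1702,.0267+.084*.9854,.171)
t,c=fitdie(p,x0=x0,skip=("r_bl","r_mr","r_tl","s_br","s_ml"));print(c)
for k in ["cup","mat"]:
    print(k,[(np.round(d["box"]).tolist(),round(d["conf"],2)) for d in manip.look_for(p,k)])
```

```text
t 48.8 along -37.6 across -1.9 z 184.2 yaw 0.1709 F 0.3 -0.0 0.2 gap 0.35
round0 0.92 [0.5254 0.0491] [46.1 44.2] 8.9 [239 212 153]
round0 0.76 [0.5068 0.1444] [44.5 29. ] 6.4 [234 209 151]
round0 0.63 [0.5871 0.1154] [43.8 44.8] 9.7 [240 215 155]
square0 0.88 [0.5158 0.1006] [41.9 42.2] 10.2 [240 216 156]
square0 0.68 [0.598  0.0619] [43. 43.] 10.0 [238 213 154]
die [0.5522 0.1091 0.1803] cost 17.7
{'r_tl': array([0.5061, 0.1556]), 's_tr': array([0.5789, 0.1689]), 's_ml': array([0.5158, 0.1025]), 'r_mr': array([0.5886, 0.1157]), 'r_bl': array([0.5254, 0.0493]), 's_br': array([0.5982, 0.0626])}
cup []
mat []
```

View pics/w12.png

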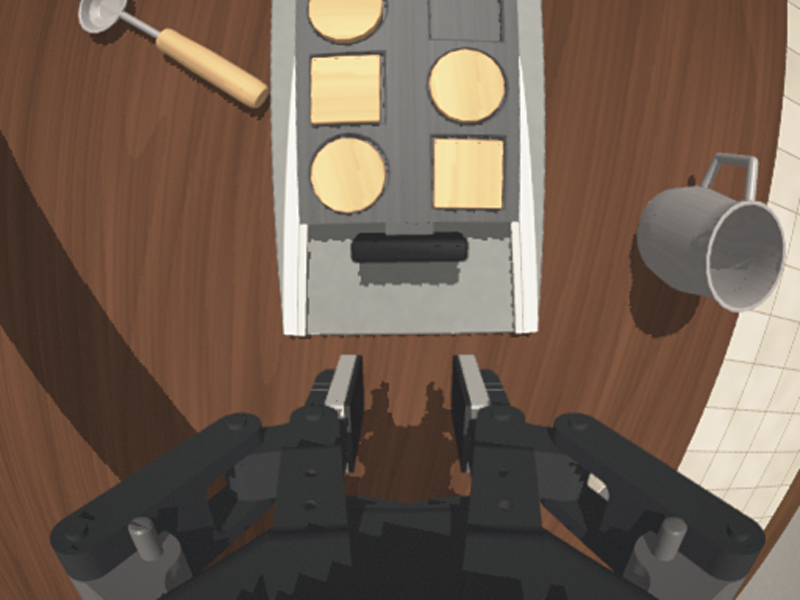

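The die has moved about 84 mm with every blank in place, and sits evenly between the rails. I'll give it a second, gentler push to be sure it's wedged rather than caught.

Request:
servo_tool(commands=[-0.05, 0, 0.03, 0, 0, 0, -0.3, 0, 0, 0.07, 0, 0, 0, -0.3, 0, 0, 0.07, 0, 0, 0, -0.3, 0, 0, 0.07, 0, 0, 0, -0.3, 0, 0, 0.05, 0, 0, 0, -0.3, 0, 0, 0.016, 0, 0, 0, -0.3, 0, 0, 0, 0, 0, 0, -0.3, 0, 0, 0, 0, 0, 0, -0.3, 0.01, 0, 0, 0, 0, 0, -0.3, 0.01, 0, 0, 0, 0, 0, -0.3, 0.01, 0, 0, 0, 0, 0, -0.3, 0.01, 0, 0, 0, 0, 0, -0.3])

```text
t: 50.05
tcp_pos: [0.5756, -0.0151, 0.034]
tool_rot: [0.644, 0.765, 0.001, 0.001]
force: [-1.1, 0.2, 0.0]
finger_gap: 0.351
gripper_force: 0.0
```

```bash
python3 -c "
from h import *
along()"
```

```text
t 50.0 along -42.3 across -0.3 z 34.0 yaw 0.1713 F 0.4 -1.0 0.0 gap 0.35
```

Request:
servo_tool(commands=[0.005, 0, 0, 0, 0, 0, -0.3, 0.004, 0, 0, 0, 0, 0, -0.3, 0.003, 0, 0, 0, 0, 0, -0.3, 0.003, 0, 0, 0, 0, 0, -0.3, 0, 0, 0, 0, 0, 0, -0.3])

```text
t: 50.47
tcp_pos: [0.5737, -0.0081, 0.0326]
tool_rot: [0.644, 0.765, -0.0, -0.0]
force: [0.1, 0.6, -0.1]
finger_gap: 0.352
gripper_force: 0.0
```

```bash
python3 -c "
from h import *
along()"
```

```text
t 50.5 along -35.1 across -1.0 z 32.6 yaw 0.1711 F 0.6 0.2 -0.1 gap 0.35
```

Request:
servo_tool(commands=[0.004, 0, 0, 0, 0, 0, -0.3, 0.003, 0, 0, 0, 0, 0, -0.3, 0.002, 0, 0, 0, 0, 0, -0.3, 0, 0, 0, 0, 0, 0, -0.3])

```text
t: 50.8
tcp_pos: [0.5738, -0.0073, 0.0327]
tool_rot: [0.643, 0.766, -0.002, 0.002]
force: [-0.7, -11.0, -1.2]
finger_gap: 0.348
gripper_force: 5.6
```

```bash
python3 -c "
from h import *
along()"
```

```text
t 50.8 along -34.4 across -0.7 z 32.7 yaw 0.1743 F -10.7 -2.5 -1.2 gap 0.35
```

Request:
servo_tool(commands=[0.003, 0, 0, 0, 0, 0, -0.3, 0.003, 0, 0, 0, 0, 0, -0.3, 0, 0, 0, 0, 0, 0, -0.3, 0, 0, 0, 0, 0, 0, -0.3])

```text
t: 51.13
tcp_pos: [0.5738, -0.0072, 0.0328]
tool_rot: [0.642, 0.767, -0.003, 0.004]
force: [-1.7, -21.5, -1.6]
finger_gap: 0.349
gripper_force: 10.0
```

```bash
python3 -c "
from h import *
along()"
```

```text
t 51.1 along -34.2 across -0.7 z 32.8 yaw 0.1763 F -20.9 -5.4 -1.6 gap 0.35
```

Request:
servo_tool(commands=[-0.02, 0, 0, 0, 0, 0, -0.3, -0.03, 0, 0, 0, 0, 0, -0.3, -0.04, 0, 0, 0, 0, 0, -0.3, 0, 0, -0.05, 0, 0, 0, -0.3, 0, 0, -0.07, 0, 0, 0, -0.3, 0, 0, -0.07, 0, 0, 0, -0.3, 0, 0, -0.07, 0, 0, 0, -0.3, 0.08, 0, 0, 0, 0, 0, -0.3, 0.08, 0, 0, 0, 0, 0, -0.3, 0.07, 0, 0, 0, 0, 0, -0.3, 0, 0, 0, 0, 0, 0, -0.3, 0, 0, 0, 0, 0, 0, -0.3])

```text
t: 52.13
tcp_pos: [0.56, 0.0697, 0.1628]
tool_rot: [0.643, 0.766, 0.0, -0.0]
force: [0.4, 0.8, 0.2]
finger_gap: 0.35
gripper_force: 0.0
```

Request:
servo_tool(commands=[0, 0, 0, 0, 0, 0, -0.3, 0, 0, 0, 0, 0, 0, -0.3, 0, 0, 0, 0, 0, 0, -0.3])

```text
t: 52.38
tcp_pos: [0.5611, 0.0667, 0.1625]
tool_rot: [0.645, 0.764, 0.0, 0.0]
force: [0.4, 0.2, -0.3]
finger_gap: 0.352
gripper_force: 0.0
```

Run:
```python
from h import *
along()
p=snap("wrist","w13");blanks(p,.043)
t,c=fitdie(p,x0=(.5525,.109,.173),skip=("r_bl","r_mr","r_tl","s_br","s_ml"));print(c)
for k in ["cup","mat","bed"]: print(k,[(np.round(d["box"]).tolist(),round(d["conf"],2)) for d in manip.look_for(p,k)])
q=snap("side");a=snap("scene")
for n,v in (("side",q),("scene",a)):
  for k in ["cup","mat"]: print(n,k,[(np.round(d["box"]).tolist(),round(d["conf"],2)) for d in manip.look_for(v,k)])
for o in manip.silhouettes(p,"bed")[:1]:
  cc,_=cv2.findContours(o["pixels"].astype(np.uint8),0,1);cc=max(cc,key=cv2.contourArea)[:,0]
  w=np.array([px2w(p,u,v,.01)[:2] for u,v in cc]);print("bed",cv2.minAreaRect((w*1e3).astype(np.float32)))
```

```text
t 52.4 along 40.8 across -0.7 z 162.5 yaw 0.1690 F 0.1 0.4 -0.3 gap 0.35
round0 0.96 [0.5871 0.1165] [44.6 45.4] 30.2 [239 211 151]
round0 0.71 [0.5057 0.1549] [44.3 45.8] 9.3 [239 212 152]
round0 0.71 [0.5261 0.0497] [46.4 45.2] 53.4 [234 205 147]
square0 0.85 [0.5156 0.1018] [43.7 42.2] 10.5 [238 212 153]
square0 0.74 [0.5975 0.0633] [41.8 41.8] 9.8 [240 213 153]
square0 0.46 [0.5258 0.0498] [46.2 45.5] 64.9 [235 205 147]
die [0.5525 0.1068 0.1824] cost 82.0
{'r_tl': array([0.5063, 0.1532]), 's_tr': array([0.5791, 0.1666]), 's_ml': array([0.5161, 0.1001]), 'r_mr': array([0.5889, 0.1135]), 'r_bl': array([0.5259, 0.047 ]), 's_br': array([0.5987, 0.0604])}
cup []
mat [([163.0, 11.0, 189.0, 270.0], 0.62), ([180.0, 42.0, 158.0, 211.0], 0.36)]
bed [([165.0, 11.0, 189.0, 271.0], 0.72)]
side cup [([203.0, 139.0, 13.0, 18.0], 0.67), ([225.0, 168.0, 55.0, 43.0], 0.36)]
side mat [([190.0, 146.0, 41.0, 20.0], 0.81), ([223.0, 164.0, 57.0, 42.0], 0.55)]
scene cup [([333.0, 148.0, 37.0, 21.0], 0.67), ([345.0, 145.0, 13.0, 14.0], 0.53)]
scene mat [([333.0, 147.0, 37.0, 22.0], 0.77)]
bed ((554.9132080078125, 94.17755889892578), (189.07212829589844, 282.785888671875), 10.479888916015625)
```

```bash
python3 -c "
from station import manip
print(manip.sign_off())"
```

```text
the job is handed in; nothing more can be done
None
```

The cup is standing on the mat, all five blanks are seated in matching cavities, and the die is pushed home (about 84 mm; a second push of about 21 N did not move it). The job is handed in, with no verdict returned.

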